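# Fit a sight glass to a dust trap and screw its ring down snug

### The job

Put the steel-rimmed sight glass into the mouth of the dust trap's port so that it lies flat on its rubber seat, then set the large brass hexagon ring over it and screw the ring down clockwise until it is snug on the glass - properly tight, not just resting, but not forced, or the glass cracks. Do not drop the glass, leave the other things on the bench where they are, and let go at the end.

Things in the scene. Friction and masses are not known exactly. Their poses are not given: they have to be found in the camera images.
- pot: Dust trap fixed to the bench: squat grey round pot, 108 mm across, 45 mm tall, origin at the centre of its foot on the bench, z up. A black hose spigot 35 mm thick points out along +x to 83 mm from the centre, 22 mm up. From the middle of its lid rises an aluminium neck, 44 mm outside, bore 38 mm, rim 80 mm above the bench, with a coarse thread outside.
- port (a point): Centre of the neck's rim, the mouth of the port, 80 mm above the bench; axes as the pot's. Outside the neck run three thread ridges, 3 mm thick, 50 mm over all, top ends 2.5 mm below the rim (mid-thickness) and 120 degrees apart, one of them within 50 degrees of the pot's +x axis, either side: not measured. They run down clockwise seen from above for 150 degrees, 24 mm a turn.
- bore (a point): On the neck's axis, 5.5 mm below the rim: nominal level of the springy rubber seat inside the bore. The seat's real level varies by up to 1.5 mm up or down, so the seated glass stands 5 to 8 mm proud of the rim, and the turn at which the ring meets it varies by 22 degrees either way. The seat yields about 1 mm for 20 N.
- glass_centre (a point): Centre (half-way up) of the sight glass: a disc with a steel rim and a greenish clear middle, 36 mm in diameter, 12 mm thick, edges bevelled 1.3 mm, about 90 g, lying flat on a cork pad. Either face may go down. It has 1 mm of play all round in the bore. Let go within 10 mm of its seat: free fall faster than 0.5 m/s breaks it.
- glass: The same sight glass, origin at the centre of its underside, z up.
- ring_centre (a point): Centre (half-way up) of the retaining ring: the large brass hexagon ring, 58 mm across flats, 67 mm across corners, 23.5 mm tall, about 200 g, lying right way up (open side down) on a cork pad. Its x axis is normal to a flat; flats face 0, 60, 120.. degrees. Hexagonal bore, 52 mm across flats. Turned clockwise from above it goes down 0.067 mm a degree.
- ring: The same retaining ring, origin at the centre of its foot, z up; x normal to a flat, through a lug.
- ring_lug (a point): Mid-height of one of the ring's three inner lugs (at 0, 120, 240 degrees from its x axis), 3.5 mm above its foot; 5 mm wide, 3 mm thick, reaching in to 46 mm diameter, 1 mm of play all round on the neck. Set on, lugs lie on the ridges, foot 3 to 11 mm below the rim by the angle; pressed lightly and turned clockwise they slide down and within 120 degrees pass under the next ridge's top end.
- ring_lip (a point): On the ring's axis, underside of its top lip (4 mm thick, hole 26 mm), 19.5 mm above its foot. 10 to 55 degrees after the lugs pass under, it meets the glass; it turns on it for 25 to 30 degrees (2 mm thread play), then each degree clamps 1.3 N harder and torque rises (0.005 to 0.025 N m per N). 10 to 24 N is snug; at 30 N on the glass, hand's push included, it cracks. It holds when let go.
- pad_a: Cork pad, 90 x 90 mm, 6 mm thick, fixed on the bench, origin under its centre; the glass lies on it.
- pad_b: Cork pad as the other; the ring lies on it.
- locknut: Bystander: small flat brass hexagon nut, 38 mm across flats, 10 mm tall, origin at its underside.
- sample: Bystander: stone-like sample tile, 80 x 60 x 12 mm, origin at its underside.
- tape: Bystander: roll of tape, 90 mm across, 24 mm tall, lying flat, origin at its underside.
- glue: Bystander: white bottle, 48 mm thick, 130 mm tall, origin at its foot.
- driver: Bystander: screwdriver 200 mm long with a black handle, lying on the bench.
- plug: Bystander: black rubber plug, 42 mm across, 24 mm tall, origin at its foot.
There are look-alikes about, which are no part of the job. Leave any purple or red look-alike of the glass alone. Of the things that look like the pot, the larger one is meant.

How it is judged:
On the way, in this order (a step that is already met when the one before it is completed fails the run):
1. the glass lies flat on its seat in the port, let go (horizontal distance between glass_centre and port below 0.003 m and z of glass_centre in the frame of port below 0.0035 m and angle between the z axis of glass_centre and the z axis of port, either way round below 0.07 rad and contact force between the fingers and glass below 0.1 N), for 0.2 s.
2. the ring is on over the glass, level and screwed in under the thread (horizontal distance between each of glass_centre, ring_centre and port below 0.003 m and z of glass_centre in the frame of port below 0.0035 m and angle between the z axis of glass_centre and the z axis of port, either way round below 0.07 rad and z of ring_centre in the frame of port below 0.0005 m and angle between ring_centre's own z axis and vertical below 0.06 rad), for 0.2 s.
At the end, for the whole second after the job is handed in: glass flat in the port (within 3 mm of its axis, centre at most 3.5 mm above the rim, tilt under 4 degrees); ring screwed on over it (within 3 mm of the axis, centre no higher than 0.5 mm above the rim, tilt under 3.4 degrees), clamping the glass with more than 8 N, at rest, let go (all of step 2 and contact force between ring and glass above 8 N and linear speed of ring below 0.01 m/s); the robot touches nothing.
It fails at once if the ring bears on the glass with more than 30 N (the glass cracks) (contact force between ring and glass above 30 N).
It fails at once if the glass is dropped: it falls freely faster than 0.5 m/s (contact force between anything else and glass below 0.05 N and linear speed of glass above 0.5 m/s).
It fails at once if a bystander is moved more than 30 mm (distance of any of locknut, sample, tape, glue, driver, plug from where it was at the start of the episode above 0.03 m).
It also fails if it takes over 72 s, if anything falls off the work surface, if the arm or the gripper's body presses on something with over 40 N, if the wrist force passes 120 N, or if a joint passes its speed limit or range.

### The arm

A 7-joint arm with a two-finger parallel gripper is mounted at the origin on the work surface. World frame = base frame: x ahead of the robot, y to its left, z up, the work surface at z = 0. Lengths are in m, angles in rad, forces in N, time in s.
With the tool pointing down it reaches from about 0.4 to 0.925 m from the base axis. Payload 5.6 kg.
Tool frame: the origin (TCP) lies midway between the tips of the shut fingers; the grasp point (between the pads) lies 19 mm behind it; y points along the fingers, z is the direction in which the jaws open and shut, and the axes are right-handed (so a half turn about y gives the same grasp; the last joint's range is limited). The gripper opens to 85 mm and grips with 20 to 120 N. Pads are 22 mm wide; open, the fingers measure 114 mm over their backs; the gripper's body (76 mm by 85 mm) begins 54 mm behind the grasp point. The pads swing forward as they close: fully open they stand 13 mm farther back than shut.
Start: joints at [1.157, 0.468, -0.012, 1.603, 0.006, 1.071, -0.056], TCP at [0.235, -0.606, 0.231] pointing down, gripper open.
Joint ranges: [-2.53, 2.53], [-0.31, 2.02], [-1.57, 1.55], [0.28, 2.44], [-1.29, 4.43], [0.15, 1.84], [-2.92, 2.92]. Speed limits (rad/s): [2.57, 2.57, 3.14, 3.14, 3.14, 3.14, 3.14].

### API

Orientations are given as a unit quaternion [x, y, z, w].
In Python, from rig import ctrl, vision, job gives the robot as it stands. The module is installed in compiled form; this text tells all that it offers.
- The arm moves only by the tool drive_tool, never from a script. Its argument "motion" is a list that holds one entry, the list of rows, each a list of 7 numbers: the closure in counts, from 0 (fully open) to 255 (shut), then the shift along the tool's x, y, z in cm, then the turn, a rotation vector about the tool's x, y, z in rad. A call has 1 to 12 rows; each row shifts and turns the commanded pose from where the row before left it, along the tool's axes as they then stand; what a row does not reach is not made up. A row lasts 1/10 s, in which the tool goes at most 50 mm and 8.59 degrees, less where a joint would pass 70% of its speed; a pose out of reach is approached as far as the arm can. A call is refused whole if a number of a shift passes 5 or a number of a turn 0.15, either way. A call with a gripper value outside its range is refused whole. The fingers move at their own pace and stop on an object; the grip force is fixed at half the most. Time passes only in rows, so rows that do not move let the fingers close. It gives the time, the measured TCP pose, the force and the opening at its end, in the units of the state.
- ctrl.get_obs(): the state, without advancing time (a new reading comes with each control period).
- vision.read_camera(name): name is "scene" or "side" or "wrist"; returns the picture (400x640x3 uint8, blue, green, red); there is no depth.
- vision.get_calibration(name): a dict with "fx", "fy", "cx", "cy" (pixels), "camera_from_world" (4x4, takes a point from world to camera coordinates); the wrist camera has in their place "mount" (4x4, takes a point from camera to tool coordinates, whose origin is the TCP and whose axes are the tool frame's). Camera axes: x right, y up, looking along -z (the intrinsics and any distortion apply to the point x, -y, -z); pixel columns grow to the right and rows downward; lengths in m; the calibration is good to about 2 mm. The wrist camera is an equidistant fisheye: a pixel r from the principal point sees the ray r / f radians off the axis. A picture is of the moment at which its call begins: read the wrist's pose just before it. get_calibration takes no time and is no camera call.
- job.job_done(): hands the job in, once; it reports no verdict.
Trained networks look in the newest picture that a camera, given by its name, has taken for a name from the list of things; names that differ only in an ending like _2 or _b are one class to them, and where a whole thing is asked for, a point or a joint stands for the part that bears it (a point fixed in the world has none). Each returns a list of dicts, best first, with "p" (0 to 1); they miss things now and then, are a little off and sometimes report something else, mostly with a low value. They report only what shows in the picture. A call takes as long as a camera call. They do not tell look-alikes from the thing itself.
- vision.boxes_of(camera, thing): "bbox" ([left, top, right, bottom] in pixels, round what is visible of it).
- vision.trace(camera, thing): "pixels" (400x640 bool, what is visible of it) and "bbox" ([left, top, right, bottom] in pixels, round what is visible of it).
- vision.spot_point(camera, thing): "position" ([row, column] in pixels: a listed point, or the origin of a listed thing).
The state is a dict: "t": time; "qpos": joint angles; "dq": joint speeds; "effort": joint torques, N m; "tool_pos": TCP position; "tool_rot": TCP orientation; "ft_force": force on the tool from outside, world axes, zero at the start; "moment": the same for the moment, N m; "opening": finger opening in m.
Only numpy, scipy, OpenCV 4.12 (cv2) and the standard library are available. Lean on these libraries where they do the work, as an engineer would, in place of code of your own. Each camera call takes 0.05 s, during which the arm holds its last target.

## Working session

There is one attempt and no reset: what is moved stays moved. The work goes in short steps, Python scripts to look and compute and a tool call to move; the robot and the scene stay as the last step left them, time stands still between calls to the robot, and variables do not carry over. Pictures are saved under pics/ and viewed, and the job is handed in when it is done.

Besides the shell and the picture viewer there is one more tool, called after "Emit:" as a command line: name --argument value ..., lists and objects as JSON in quotes. drive_tool: Moves the arm, as the interface text tells. Its arguments: {"type":"object","properties":{"motion":{"type":"array"}},"required":["motion"]}

```bash
ls; mkdir -p pics; python3 - <<'E'
from rig import ctrl, vision, job
import cv2,numpy as np
o=ctrl.get_obs(); print(o)
for n in ["scene","side","wrist"]:
    im=vision.read_camera(n); cv2.imwrite(f"pics/{n}0.png",im); c=vision.get_calibration(n); print(n,c)
E
```

```text
pics
{'t': 0.0, 'qpos': array([ 1.15698285,  0.46838483, -0.01159411,  1.6036123 ,  0.00596811,
        1.07140604, -0.05630799]), 'dq': array([-0.00101145,  0.00111297, -0.00272646, -0.00143597,  0.00040491,
       -0.00026437, -0.00164007]), 'effort': array([-6.74595813e-04, -5.32389772e+01,  2.09560082e-02, -2.51305193e+01,
        1.13601034e-02,  7.84755946e-03,  2.30917988e-05]), 'tool_pos': array([ 0.23528155, -0.60532845,  0.23033804]), 'tool_rot': array([-0.13046976,  0.69560348, -0.69438422,  0.13016912]), 'ft_force': array([-0.2447087 , -0.03208034,  0.30269691]), 'moment': array([-0.02086351,  0.0178769 ,  0.00286289]), 'opening': 0.08528846845703751}
scene {'fx': 516.3546021416238, 'fy': 516.3546021416238, 'cx': 325.9148976915828, 'cy': 202.4237838270982, 'camera_from_world': array([[ 0.8607002 ,  0.50909539, -0.00412993, -0.44481377],
       [-0.29067143,  0.49805014,  0.81697991,  0.07197295],
       [ 0.41797761, -0.70197432,  0.57665134, -1.38144308],
       [ 0.        ,  0.        ,  0.        ,  1.        ]])}
side {'fx': 447.2315265830165, 'fy': 447.2315265830165, 'cx': 321.01685247891993, 'cy': 192.7846194635135, 'camera_from_world': array([[-0.92088563, -0.38950049,  0.01609428,  0.51256013],
       [ 0.29540401, -0.67028603,  0.6807739 , -0.20892262],
       [-0.254374  ,  0.63166922,  0.73231678, -0.92697351],
       [ 0.        ,  0.        ,  0.        ,  1.        ]])}
wrist {'fx': 309.70691628693146, 'fy': 309.70691628693146, 'cx': 319.60662860469256, 'cy': 199.51246215930232, 'mount': array([[ 1.34974147e-05, -9.46671475e-01, -3.22200432e-01,
        -8.24713905e-02],
       [ 1.15603006e-03,  3.22200231e-01, -9.46670838e-01,
        -1.42534708e-01],
       [ 9.99999332e-01, -3.59695775e-04,  1.09872955e-03,
        -2.60005313e-04],
       [ 0.00000000e+00,  0.00000000e+00,  0.00000000e+00,
         1.00000000e+00]])}
```

View pics/scene0.png

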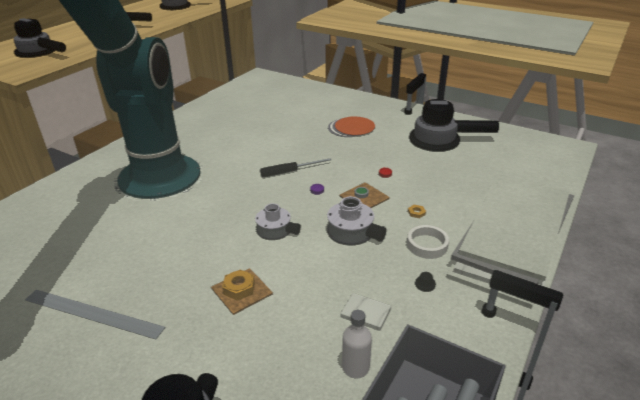

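View pics/side0.png

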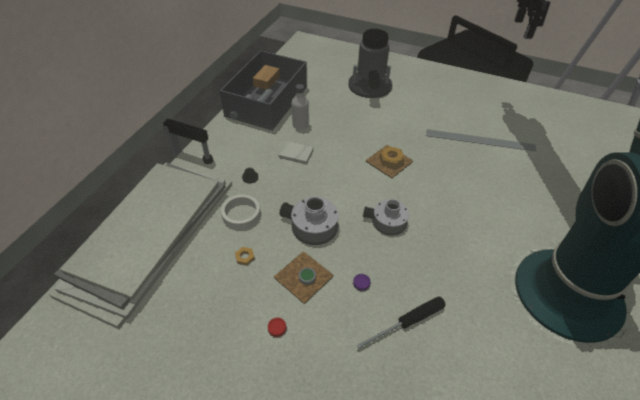

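View pics/wrist0.png

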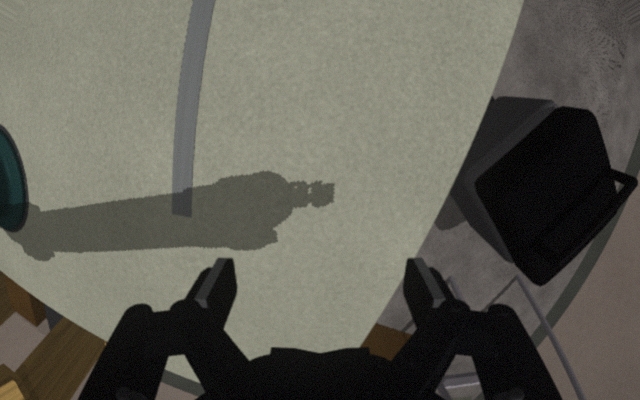

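```bash
cat > h.py <<'E'
from rig import ctrl, vision, job
import cv2,numpy as np
from scipy.spatial.transform import Rotation as R
def cam(n,obs=None):
    c=vision.get_calibration(n)
    if n=='wrist':
        T=np.eye(4);T[:3,:3]=R.from_quat(obs['tool_rot']).as_matrix();T[:3,3]=obs['tool_pos']
        M=T@c['mount']
    else: M=np.linalg.inv(c['camera_from_world'])
    return c,M
def ray(n,row,col,obs=None):
    c,M=cam(n,obs); x=(col-c['cx'])/c['fx']; y=(row-c['cy'])/c['fy']
    if n=='wrist':
        r=np.hypot(x,y); s=np.sinc(r/np.pi); v=np.array([x*s,y*s,np.cos(r)])
    else: v=np.array([x,y,1.])
    v=np.array([v[0],-v[1],-v[2]]); d=M[:3,:3]@v
    return M[:3,3],d/np.linalg.norm(d)
def onz(n,row,col,z,obs=None):
    o,d=ray(n,row,col,obs); return o+d*(z-o[2])/d[2]
def proj(n,P,obs=None):
    c,M=cam(n,obs); p=np.linalg.inv(M)@np.r_[P,1]; x,y,z=p[0],-p[1],-p[2]
    if n=='wrist':
        r=np.hypot(x,y); th=np.arctan2(r,z); k=th/max(r,1e-12)
    else: k=1/z
    return np.array([c['cy']+c['fy']*y*k, c['cx']+c['fx']*x*k])
def tri(rays):
    A=np.zeros((3,3));b=np.zeros(3)
    for o,d in rays:
        Q=np.eye(3)-np.outer(d,d);A+=Q;b+=Q@o
    return np.linalg.solve(A,b)
def tool():
    o=ctrl.get_obs(); return o, R.from_quat(o['tool_rot']).as_matrix()
E
python3 - <<'E'
from h import *
for n in ["scene","side"]:
    vision.read_camera(n)
    for th in ["port","glass_centre","ring_centre","ring_lug","pot"]:
        z={"port":.08,"glass_centre":.012,"ring_centre":.01775,"ring_lug":.0095,"pot":0}[th]
        for d in vision.spot_point(n,th)[:4]:
            print(n,th,round(d['p'],2),np.round(d['position'],1),np.round(onz(n,*d['position'],z),4))
E
```

```text
scene port 0.7 [206.3 271.3] [ 0.4103 -0.0533  0.08  ]
scene port 0.61 [202.4 350.9] [0.5532 0.0472 0.08  ]
scene glass_centre 0.64 [172.5 386.8] [0.5257 0.3016 0.012 ]
scene glass_centre 0.55 [191.8 360.6] [0.5079 0.1856 0.012 ]
scene glass_centre 0.54 [190.4 318.5] [0.4136 0.1379 0.012 ]
scene glass_centre 0.35 [171.6 296.6] [0.3168 0.1852 0.012 ]
scene ring_centre 0.7 [286.5 239.5] [ 0.4598 -0.2365  0.0178]
scene ring_lug 0.58 [298.  227.9] [ 0.4541 -0.2664  0.0095]
scene pot 0.71 [227.9 348.7] [0.5451 0.0555 0.    ]
side port 0.76 [205.4 394.9] [ 0.3898 -0.0175  0.08  ]
side port 0.65 [202.3 314.7] [0.5541 0.0449 0.08  ]
side port 0.29 [216.7 242.2] [0.6787 0.1444 0.08  ]
side port 0.25 [275.9 299.6] [0.5056 0.2287 0.08  ]
side glass_centre 0.7 [276.1 308.4] [0.5078 0.1832 0.012 ]
side glass_centre 0.7 [282.8 361.3] [0.4012 0.1544 0.012 ]
side glass_centre 0.61 [324.3 277.9] [0.5177 0.3048 0.012 ]
side ring_centre 0.75 [325.8 400.3] [0.3007 0.2174 0.0178]
side ring_centre 0.72 [157.  393.2] [ 0.4503 -0.2358  0.0177]
side ring_centre 0.67 [162.5 392. ] [ 0.447  -0.2141  0.0178]
side ring_lug 0.72 [153.5 392.4] [ 0.4578 -0.2574  0.0095]
side ring_lug 0.43 [276.4 305.2] [0.5143 0.1851 0.0095]
side ring_lug 0.34 [155. 392.] [ 0.4571 -0.2512  0.0095]
side pot 0.95 [218.  391.7] [ 0.3955 -0.0484  0.    ]
side pot 0.8 [224.1 315. ] [0.5543 0.0414 0.    ]
```

```bash
python3 - <<'E'
import cv2
a=cv2.imread('pics/scene0.png')[170:330,200:460]; b=cv2.imread('pics/side0.png')[130:340,220:430]
cv2.imwrite('pics/sc_crop.png',cv2.resize(a,None,fx=3,fy=3,interpolation=cv2.INTER_CUBIC))
cv2.imwrite('pics/sd_crop.png',cv2.resize(b,None,fx=2.8,fy=2.8,interpolation=cv2.INTER_CUBIC))
E
```

```text
(no output)
```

View pics/sc_crop.png

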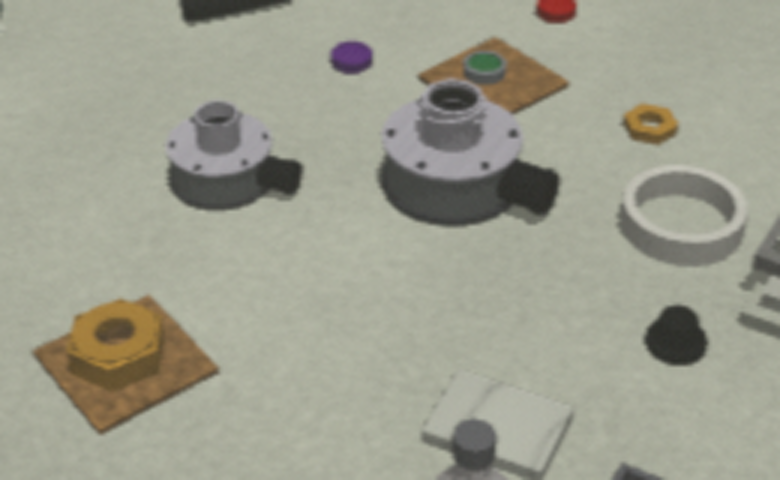

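View pics/sd_crop.png

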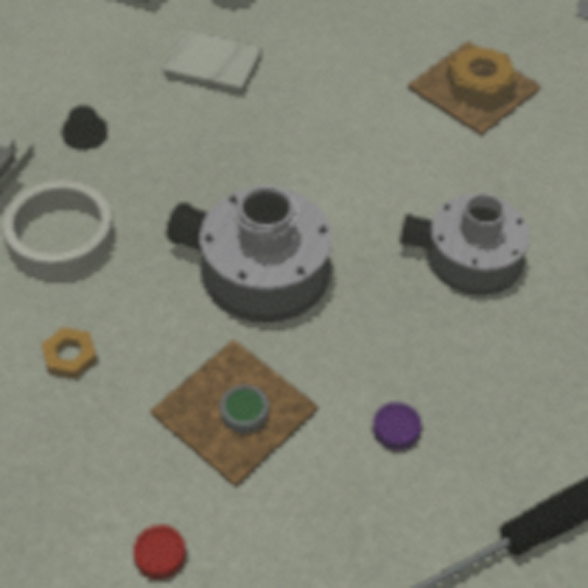

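```bash
cat >> h.py <<'E'
def yaw(o):
    M=R.from_quat(o['tool_rot']).as_matrix(); return np.arctan2(M[1,0],M[0,0]) # heading of tool x
def plan(P,yw=None,o=None,tilt=True):
    """print shifts (tool axes, cm) first-in-current-axes and turn about y needed"""
    o=o or ctrl.get_obs(); M=R.from_quat(o['tool_rot']).as_matrix()
    d=M.T@(np.array(P)-o['tool_pos'])*100
    print('shift cm',np.round(d,2),'yaw now',round(yaw(o),4))
    if yw is not None:
        x=np.array([np.cos(yw),np.sin(yw),0]);y=np.array([0,0,-1.]);T=np.c_[x,y,np.cross(x,y)]
        print('rotvec',np.round(R.from_matrix(M.T@T).as_rotvec(),4))
        print('shift in target axes',np.round(T.T@(np.array(P)-o['tool_pos'])*100,2))
E
python3 - <<'E'
from h import *
o,M=tool(); print(np.round(M,3), yaw(o))
plan([.455,-.236,.2],yaw(o),o)
# where does TCP-level point below appear; ring seen pixel at target pose
E
```

```text
[[-0.932  0.     0.362]
 [-0.362 -0.    -0.932]
 [ 0.    -1.     0.   ]] -2.770886695586751
shift cm [-33.86   3.13 -26.52] yaw now -2.7709
rotvec [-0.0001  0.      0.    ]
shift in target axes [-33.86   3.13 -26.52]
```

Emit:
drive_tool --motion '[[[0,-3.76,0.35,-2.95,0,0,0],[0,-3.76,0.35,-2.95,0,0,0],[0,-3.76,0.35,-2.95,0,0,0],[0,-3.76,0.35,-2.95,0,0,0],[0,-3.76,0.35,-2.95,0,0,0],[0,-3.76,0.35,-2.95,0,0,0],[0,-3.76,0.35,-2.95,0,0,0],[0,-3.76,0.35,-2.95,0,0,0],[0,-3.78,0.33,-2.92,0,0,0],[0,0,0,0,0,0,0],[0,0,0,0,0,0,0]]]'

```text
t: 1.85
tool_pos: [0.4556, -0.235, 0.2]
tool_rot: [0.131, -0.695, 0.695, -0.131]
ft_force: [0.5, -0.2, 1.2]
opening: 0.0854
```

```bash
python3 - <<'E'
from h import *
o,M=tool(); print(o['tool_pos'],yaw(o),o['qpos'],o['ft_force'])
im=vision.read_camera('wrist'); cv2.imwrite('pics/w1.png',im)
for th,z in (("ring_centre",.01775),("ring_lug",.0095),("ring",.006),("ring_lip",.0255)):
    for d in vision.spot_point('wrist',th)[:4]:
        print(th,round(d['p'],2),np.round(d['position'],1),np.round(onz('wrist',*d['position'],z,o),4))
E
```

```text
[ 0.45557619 -0.23499103  0.20003988] -2.7677745500114144 [ 0.58185825  0.28756552 -0.20104326  1.95560401  0.07226168  0.90507132
 -0.85278839] [ 0.53592177 -0.1897679   1.22555732]
ring_centre 0.57 [175.7 313.6] [ 0.4522 -0.2287  0.0177]
ring_lug 0.95 [178.8 335.8] [ 0.4559 -0.2536  0.0095]
ring 0.87 [173.3 315.6] [ 0.4527 -0.2307  0.006 ]
ring_lip 0.61 [176.9 320.8] [ 0.4556 -0.2357  0.0255]
ring_lip 0.27 [177.6 314.5] [ 0.4525 -0.2298  0.0255]
```

View pics/w1.png

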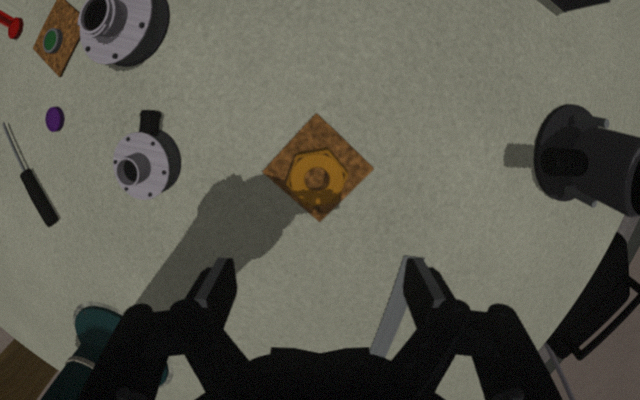

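```bash
python3 - <<'E'
from h import *
plan([.5535,.046,.2],-2.7677)
plan([.508,.184,.14],-2.7677)
E
```

```text
shift cm [-1.945e+01 -1.000e-02 -2.288e+01] yaw now -2.7736
rotvec [-0.0003 -0.0059  0.0003]
shift in target axes [-19.59   0.   -22.76]
shift cm [-20.17   5.98 -37.39] yaw now -2.7736
rotvec [-0.0003 -0.0059  0.0003]
shift in target axes [-20.39   6.   -37.27]
```

Emit:
drive_tool --motion '[[[0,-2.78,0,-3.27,0,0,0],[0,-2.78,0,-3.27,0,0,0],[0,-2.78,0,-3.27,0,0,0],[0,-2.78,0,-3.27,0,0,0],[0,-2.78,0,-3.27,0,0,0],[0,-2.78,0,-3.27,0,0,0],[0,-2.77,0,-3.26,0,0,0],[0,0,0,0,0,0,0],[0,0,0,0,0,0,0],[0,0,0,0,0,0,0]]]'

```text
t: 3.1
tool_pos: [0.5532, 0.0455, 0.1997]
tool_rot: [0.13, -0.695, 0.696, -0.129]
ft_force: [-0.0, 0.5, -0.5]
opening: 0.0852
```

```bash
python3 - <<'E'
from h import *
o,M=tool(); print(o['tool_pos'],yaw(o),o['qpos'],o['ft_force'])
im=vision.read_camera('wrist'); cv2.imwrite('pics/w2.png',im)
for th,z in (("port",.08),("bore",.0745),("pot",0),("glass_centre",.012)):
    for d in vision.spot_point('wrist',th)[:3]:
        print(th,round(d['p'],2),np.round(d['position'],1),np.round(onz('wrist',*d['position'],z,o),4))
p=proj('wrist',[.5535,.046,.08],o);print(p)
r,c=map(int,p); cv2.imwrite('pics/w2c.png',cv2.resize(im[max(0,r-75):r+75,c-90:c+90],None,fx=4,fy=4,interpolation=cv2.INTER_CUBIC))
E
```

```text
[0.55321036 0.04553939 0.19973867] -2.773770260147216 [ 0.11997859  0.37129308 -0.32498032  1.85062158  0.14477586  0.94326839
 -1.47270042] [-0.00707351  0.49318021 -0.48317107]
port 0.97 [192.8 314. ] [0.5507 0.0504 0.08  ]
port 0.62 [327.8 334.6] [ 0.4112 -0.0267  0.08  ]
bore 0.61 [188.6 315.6] [0.5533 0.0499 0.0745]
pot 0.92 [300.  330.9] [ 0.3911 -0.0329  0.    ]
pot 0.64 [171.9 315.7] [0.5504 0.0498 0.    ]
glass_centre 0.88 [168.5 191.1] [0.5068 0.1877 0.012 ]
glass_centre 0.83 [132.2 114.8] [0.5159 0.3043 0.012 ]
glass_centre 0.81 [250.3 204.8] [0.4091 0.1465 0.012 ]
[191.67876032 319.7679709 ]
```

View pics/w2c.png

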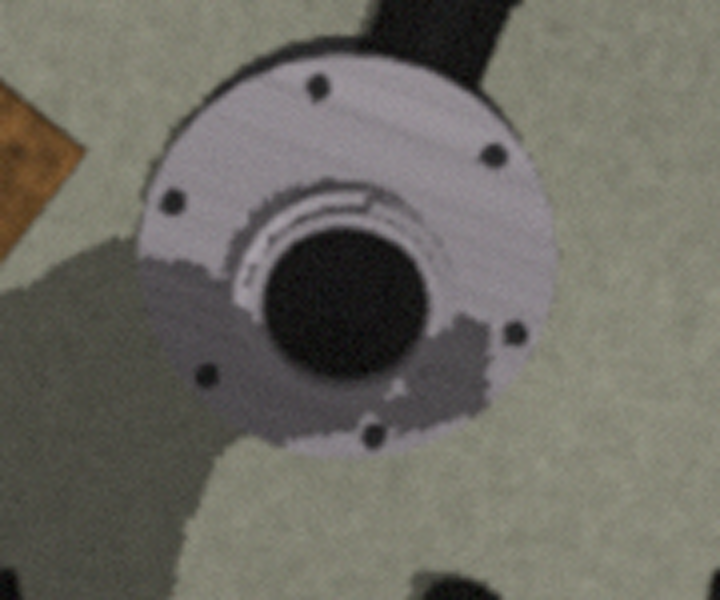

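View pics/w2.png

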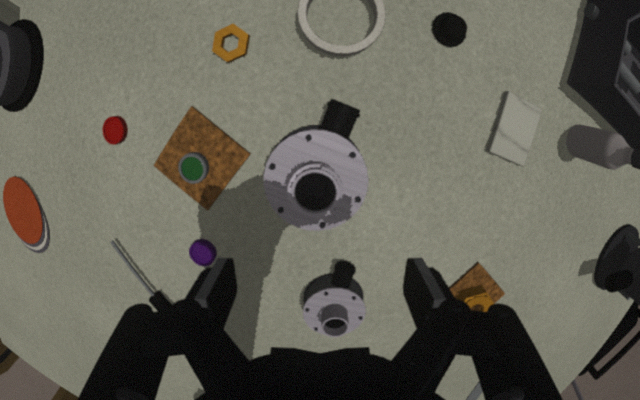

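```bash
cat >> h.py <<'E'
def circ(n,mask,z,o,show=False):
    """largest contour in mask -> circle fit on plane z (world)"""
    cs,_=cv2.findContours(mask.astype(np.uint8),cv2.RETR_EXTERNAL,cv2.CHAIN_APPROX_NONE)
    c=max(cs,key=cv2.contourArea)[:,0,:]
    P=np.array([onz(n,r,k,z,o)[:2] for k,r in c])
    w=np.ones(len(P))
    for _ in range(15):
        A=np.c_[2*P,np.ones(len(P))]*w[:,None]; s=np.linalg.lstsq(A,(P**2).sum(1)*w,rcond=None)[0]
        rad=np.sqrt(s[2]+s[0]**2+s[1]**2); e=np.hypot(*(P-s[:2]).T)-rad; w=1/(1+(e/.0004)**2)
    return s[:2],rad,np.median(abs(e))
E
python3 - <<'E'
from h import *
o,M=tool()
im=cv2.imread('pics/w2.png'); g=cv2.GaussianBlur(cv2.cvtColor(im,cv2.COLOR_BGR2GRAY),(3,3),0)
print(g[192,300:335],g[160:225,315])
for t in (30,40,50):
    m=np.zeros_like(g); m[165:217,290:342]=(g<t)[165:217,290:342]
    print(t,circ('wrist',m,.08,o))
hs=cv2.cvtColor(im,cv2.COLOR_BGR2HSV); print(hs[168,170:212].tolist())
E
```

```text
[22 22 21 21 21 21 20 20 22 21 20 20 19 21 21 21 21 22 21 20 21 22 23 21
 20 20 20 20 20 22 24 23 22 23 30] [122  97  80  91 117 132 126 104  92 107 126 123  92  54  29  23  22  22
  24  25  23  22  22  22  22  22  21  21  21  20  21  21  21  21  23  21
  19  18  17  16  19  19  18  16  16  18  19  17  18  23  34  47  59  67
  74  76  76  75  74  73  72  71  74  87 110]
30 (array([0.55172056, 0.05099999]), np.float64(0.016372440681407124), np.float64(0.00023094995539936838))
40 (array([0.55148395, 0.05088357]), np.float64(0.016963012418470886), np.float64(0.00019419689761655465))
50 (array([0.55116247, 0.05083198]), np.float64(0.01740970284626877), np.float64(0.00020709405877445894))
[[16, 156, 93], [17, 155, 102], [16, 147, 109], [16, 153, 102], [15, 146, 105], [15, 168, 97], [15, 153, 102], [15, 139, 97], [16, 67, 91], [30, 12, 83], [60, 13, 81], [62, 53, 68], [65, 122, 69], [62, 147, 66], [65, 145, 74], [60, 131, 72], [62, 128, 72], [59, 116, 75], [62, 134, 74], [63, 128, 72], [62, 138, 74], [65, 149, 70], [63, 138, 72], [62, 145, 67], [61, 128, 72], [62, 133, 75], [62, 129, 73], [63, 144, 71], [59, 129, 73], [63, 134, 74], [61, 133, 69], [64, 140, 73], [57, 89, 77], [53, 39, 84], [90, 3, 84], [140, 9, 81], [20, 13, 61], [23, 21, 48], [14, 65, 51], [15, 117, 76], [15, 156, 90], [15, 164, 84]]
```

```bash
python3 - <<'E'
from h import *
plan([.552,.049,.10],-2.7737)
E
```

```text
shift cm [ 0.03 10.   -0.29] yaw now -2.7729
rotvec [-0.0004  0.0008  0.0001]
shift in target axes [ 0.03 10.   -0.29]
```

Emit:
drive_tool --motion '[[[0,0,3.0,-0.1,0,0,0],[0,0,4.0,-0.1,0,0,0],[0,0,2.0,-0.1,0,0,0],[0,0,1.0,0,0,0,0],[0,0,0,0,0,0,0],[0,0,0,0,0,0,0]]]'

```text
t: 3.95
tool_pos: [0.5532, 0.0505, 0.1009]
tool_rot: [0.13, -0.695, 0.695, -0.131]
ft_force: [-0.1, 0.2, 0.3]
opening: 0.0852
```

```bash
python3 - <<'E'
from h import *
o,M=tool(); print(o['tool_pos'],yaw(o),o['ft_force'])
im=vision.read_camera('wrist'); cv2.imwrite('pics/w3.png',im)
import json; json.dump({k:np.array(v).tolist() for k,v in o.items()},open('o3.json','w'))
for th,z in (("port",.08),("bore",.0745)):
    for d in vision.spot_point('wrist',th)[:3]:
        print(th,round(d['p'],2),np.round(d['position'],1),np.round(onz('wrist',*d['position'],z,o),4))
p=proj('wrist',[.5515,.0505,.08],o);print(p)
r,c=map(int,p); r0,c0=max(0,r-75),c-90; print(r0,c0); cv2.imwrite('pics/w3c.png',cv2.resize(im[r0:r+75,c0:c+90],None,fx=4,fy=4,interpolation=cv2.INTER_CUBIC))
E
```

```text
[0.55316134 0.05045756 0.10091284] -2.771168600454522 [-0.06218687  0.167959    0.26154803]
port 0.55 [247.4 319. ] [0.5499 0.0501 0.08  ]
bore 0.74 [242.  321.1] [0.5512 0.0492 0.0745]
[244.99268653 319.26872544]
169 229
```

View pics/w3c.png

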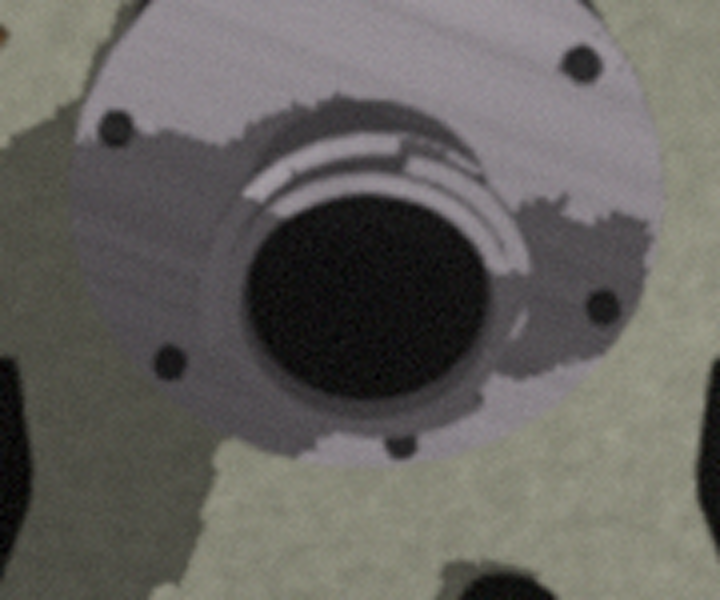

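```bash
python3 - <<'E'
from h import *
import json
o={k:np.array(v) if isinstance(v,list) else v for k,v in json.load(open('o3.json')).items()}
im=cv2.imread('pics/w3.png'); g=cv2.GaussianBlur(cv2.cvtColor(im,cv2.COLOR_BGR2GRAY),(3,3),0)
M=R.from_quat(o['tool_rot']).as_matrix()
for t in (30,40,50):
    m=np.zeros_like(g); m[205:285,280:362]=(g<t)[205:285,280:362]
    for z in (.08,.079):
        c,r,e=circ('wrist',m,z,o); print(t,z,c,r,e,'tool',M.T@(np.r_[c,.08]-o['tool_pos'])*1000)
c=np.array([.5513,.0495])
p=onz('wrist',209,331,.0775,o)[:2]; print(p,np.hypot(*(p-c)),np.degrees(np.arctan2(*(p-c)[::-1])))
# hose direction
p=onz('wrist',*[0,0],0,o)
plan([.507,.186,.12],-2.7712)
E
```

```text
30 0.08 [0.55236115 0.0501123 ] 0.016588401940794528 0.0003992625195671992 tool [ 0.90276923 20.91150104  0.02281873]
30 0.079 [0.55188913 0.04992576] 0.016690364043546502 0.00040275949695100025 tool [ 1.41030014 20.91072897  0.02582645]
40 0.08 [0.55214661 0.04994051] 0.016826674908072253 0.00032086707781427484 tool [ 1.16494578 20.9111384   0.10528657]
40 0.079 [0.55167229 0.04975001] 0.016927775117132494 0.00032306043636362927 tool [ 1.67605911 20.91036214  0.11115913]
50 0.08 [0.55206685 0.050426  ] 0.01747673737707964 0.0003311733717146839 tool [ 1.0635494  20.91107761 -0.37614606]
50 0.079 [0.55159653 0.05024254] 0.01758643697264714 0.00032985226493593284 tool [ 1.56838394 20.91030864 -0.37538949]
[0.57426601 0.05213094] 0.02311621784822759 6.535201870202917
shift cm [ -0.59  -1.88 -14.3 ] yaw now -2.771
rotvec [-0.0008  0.0002 -0.0024]
shift in target axes [ -0.58  -1.87 -14.3 ]
```

Emit:
drive_tool --motion '[[[0,-0.1,-0.6,-3.0,0,0,0],[0,-0.16,-0.6,-4.0,0,0,0],[0,-0.16,-0.5,-4.0,0,0,0],[0,-0.16,0,-3.3,0,0,0],[0,0,0,0,0,0,0],[0,0,0,0,0,0,0],[0,0,0,0,0,0,0]]]'

```text
t: 4.8
tool_pos: [0.5066, 0.1846, 0.1173]
tool_rot: [0.129, -0.695, 0.695, -0.13]
ft_force: [-0.2, 0.6, 0.2]
opening: 0.0856
```

```bash
python3 - <<'E'
from h import *
o,M=tool(); print(o['tool_pos'],yaw(o),o['ft_force'])
im=vision.read_camera('wrist'); cv2.imwrite('pics/w4.png',im)
for th,z in (("glass_centre",.012),):
    for d in vision.trace('wrist',th)[:3]:
        m=d['pixels']; print(th,round(d['p'],2),d['bbox'],circ('wrist',m,.018,o),circ('wrist',m,.012,o))
    for d in vision.spot_point('wrist',th)[:3]:
        print(th,round(d['p'],2),np.round(d['position'],1),np.round(onz('wrist',*d['position'],z,o),4))
p=proj('wrist',[.508,.186,.018],o);print(p)
r,c=map(int,p); r0,c0=max(0,r-75),c-90; print(r0,c0); cv2.imwrite('pics/w4c.png',cv2.resize(im[r0:r+75,c0:c+90],None,fx=4,fy=4,interpolation=cv2.INTER_CUBIC))
E
```

```text
[0.50664929 0.18460943 0.11733213] -2.7725833066850427 [-0.18736754  0.56336113  0.24748192]
glass_centre 0.64 [300.0, 175.6, 344.6, 215.7] (array([0.51030367, 0.18612925]), np.float64(0.018361094685965376), np.float64(0.00041338491998961155)) (array([0.50848975, 0.18541576]), np.float64(0.018813716302824753), np.float64(0.00042329951061851473))
glass_centre 0.63 [173.6, 117.3, 213.2, 158.3] (array([0.51956704, 0.30543133]), np.float64(0.01750067204830107), np.float64(0.00046200788524779213)) (array([0.51799046, 0.30768055]), np.float64(0.017933974544008857), np.float64(0.00047802539939087105))
glass_centre 0.58 [296.2, 283.7, 327.7, 319.2] (array([0.40829314, 0.15324626]), np.float64(0.01886303786788458), np.float64(0.001165418556463212)) (array([0.40395339, 0.15171594]), np.float64(0.019327543852167926), np.float64(0.0011989447899486434))
glass_centre 0.87 [195.3 318.8] [0.508  0.1863 0.012 ]
glass_centre 0.85 [136.7 189.5] [0.5175 0.3078 0.012 ]
glass_centre 0.78 [298.7 312.9] [0.406  0.1532 0.012 ]
[197.72666036 319.15887849]
122 229
```

View pics/w4c.png

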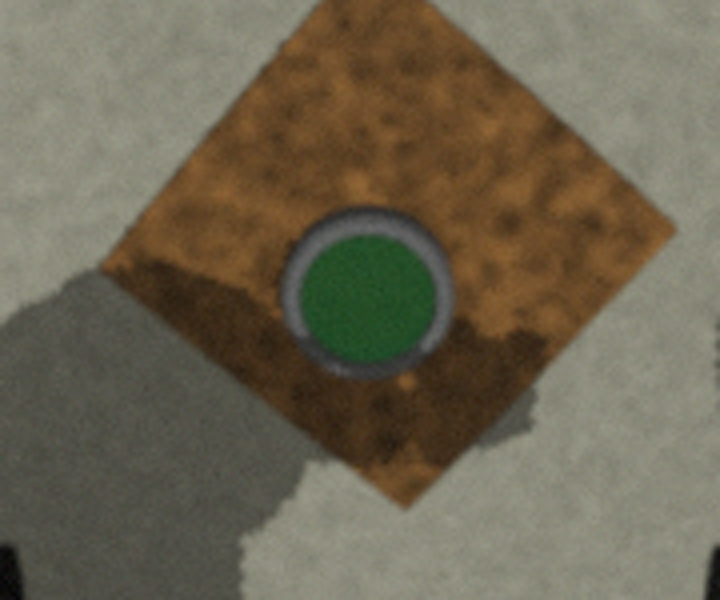

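```bash
python3 - <<'E'
from h import *
o,M=tool()
im=cv2.imread('pics/w4.png'); h=cv2.cvtColor(im,cv2.COLOR_BGR2HSV)
m=cv2.inRange(h,(50,90,40),(80,255,255)); m[:160]=0;m[240:]=0; m[:,:280]=0;m[:,360:]=0
c,r,e=circ('wrist',m,.018,o); print(c,r,e)
plan([c[0],c[1],.0107],-2.7726)
E
```

```text
[0.5093164  0.18529558] 0.013085840102245411 0.0002082346927816843
shift cm [-0.29 10.63  0.02] yaw now -2.7733
rotvec [-0.0006 -0.0007  0.    ]
shift in target axes [-0.29 10.63  0.02]
```

Emit:
drive_tool --motion '[[[0,-0.3,3.0,0,0,0,0],[0,0,4.0,0,0,0,0],[0,0,2.6,0,0,0,0],[0,0,1.0,0,0,0,0],[0,0,0,0,0,0,0],[0,0,0,0,0,0,0],[0,0,0,0,0,0,0],[0,0,0,0,0,0,0]]]'

```text
t: 5.75
tool_pos: [0.5097, 0.1873, 0.0123]
tool_rot: [-0.129, 0.695, -0.695, 0.131]
ft_force: [-0.1, -0.5, 0.6]
opening: 0.0855
```

```bash
python3 - <<'E'
from h import *
o,M=tool(); print(o['tool_pos'],yaw(o),o['ft_force'],o['dq'])
plan([.5093,.1853,.0107],-2.7726)
im=vision.read_camera('wrist'); cv2.imwrite('pics/w5.png',im)
E
```

```text
[0.50970287 0.18730834 0.01233261] -2.7710750061062805 [-0.11735594 -0.46476891  0.61361164] [-0.00153395  0.00400074  0.00229532  0.00552869  0.00060216 -0.00233378
  0.00148753]
shift cm [0.11 0.16 0.17] yaw now -2.7711
rotvec [-0.0001  0.0015 -0.0025]
shift in target axes [0.11 0.16 0.17]
```

View pics/w5.png

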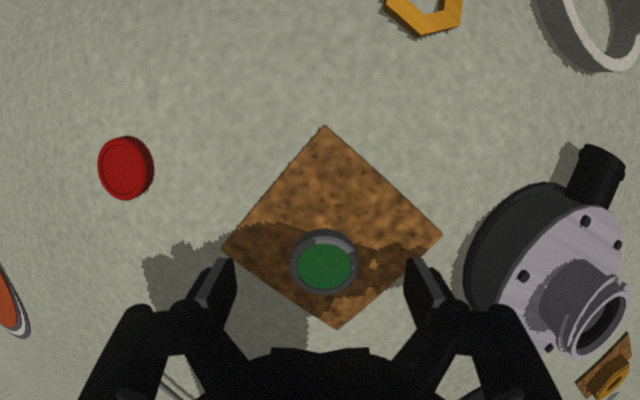

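Emit:
drive_tool --motion '[[[0,0.1,0.16,0.17,0,0,0],[0,0,0,0,0,0,0],[0,0,0,0,0,0,0],[160,0,0,0,0,0,0],[160,0,0,0,0,0,0],[160,0,0,0,0,0,0],[160,0,0,0,0,0,0],[160,0,0,0,0,0,0],[200,0,0,0,0,0,0],[200,0,0,0,0,0,0],[200,0,0,0,0,0,0]]]'

```text
t: 6.9
tool_pos: [0.5084, 0.1851, 0.0098]
tool_rot: [0.13, -0.695, 0.695, -0.13]
ft_force: [-0.8, -0.3, 5.3]
opening: 0.0328
```

```bash
python3 - <<'E'
from h import *
o,M=tool(); print(o['tool_pos'],yaw(o),o['ft_force'],o['opening'])
plan([.5093,.1853,.0107],-2.7726)
im=vision.read_camera('wrist'); cv2.imwrite('pics/w6.png',im)
E
```

```text
[0.50839025 0.18506857 0.00982735] -2.770726174569513 [-0.75484262 -0.2862929   5.2926356 ] 0.03275016571837893
shift cm [-0.09 -0.09  0.01] yaw now -2.7707
rotvec [-0.0003  0.0019  0.0001]
shift in target axes [-0.09 -0.09  0.01]
```

View pics/w6.png

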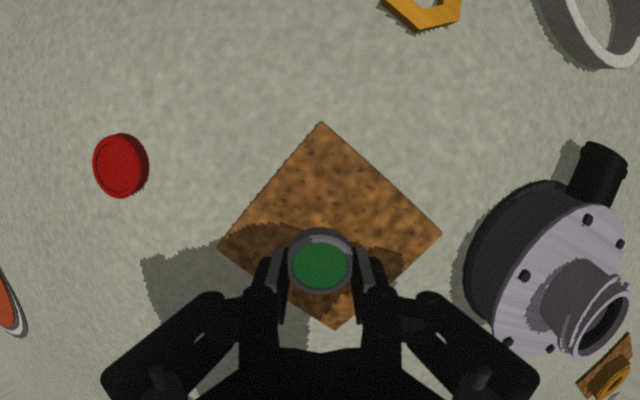

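```bash
python3 - <<'E'
from h import *
o,M=tool()
im=cv2.imread('pics/w6.png'); h=cv2.cvtColor(im,cv2.COLOR_BGR2HSV)
m=cv2.inRange(h,(50,90,40),(80,255,255)); m[:160]=0;m[320:]=0; m[:,:270]=0;m[:,370:]=0
c,r,e=circ('wrist',m,.018,o); print(c,r,e,'tool mm',M.T@(np.r_[c,.018]-o['tool_pos'])*1000)
print(proj('wrist',o['tool_pos'],o), proj('wrist',o['tool_pos']+M@[0,-.019,0],o),proj('wrist',o['tool_pos']+M@[0,-.008,0.018],o))
cv2.imwrite('pics/w6c.png',cv2.resize(im[200:350,230:410],None,fx=4,fy=4,interpolation=cv2.INTER_CUBIC))
for n in('scene','side'):
    i=vision.read_camera(n); p=proj(n,[.509,.185,.02]); r,k=map(int,p); cv2.imwrite(f'pics/{n}6c.png',cv2.resize(i[r-60:r+40,k-60:k+60],None,fx=5,fy=5,interpolation=cv2.INTER_CUBIC))
E
```

```text
[0.50938694 0.18592919] 0.013448395878496992 0.00011836318664804925 tool mm [-1.26277511 -8.17993977 -0.43300582]
[260.36604316 320.4135158 ] [280.22021384 320.45927404] [267.93959935 355.88996544]
```

View pics/w6c.png

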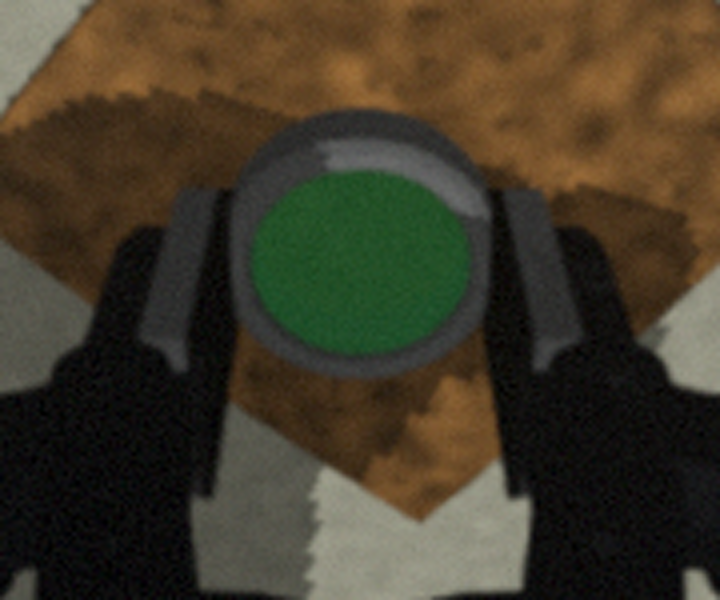

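View pics/side6c.png

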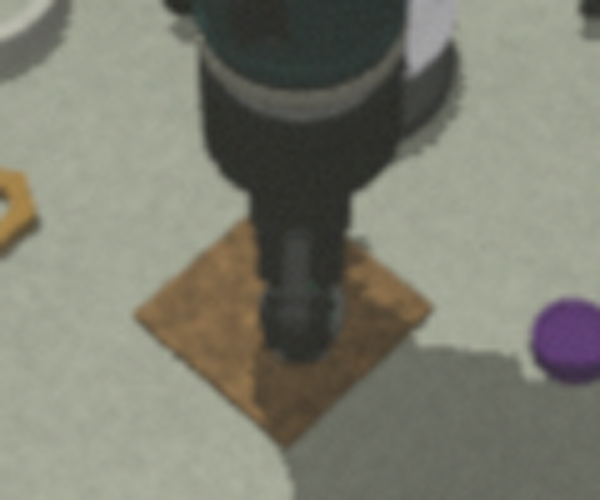

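Emit:
drive_tool --motion '[[[200,0,-0.2,0,0,0,0],[200,0,-0.3,0,0,0,0],[200,0,0,0,0,0,0],[200,0,0,0,0,0,0]]]'

```text
t: 7.45
tool_pos: [0.5084, 0.1851, 0.0144]
tool_rot: [-0.13, 0.695, -0.695, 0.13]
ft_force: [-0.1, 0.5, -0.5]
opening: 0.0326
```

```bash
python3 - <<'E'
from h import *
o,M=tool(); print(o['tool_pos'],yaw(o),o['ft_force'],o['opening'])
im=vision.read_camera('wrist'); cv2.imwrite('pics/w7.png',im)
h=cv2.cvtColor(im,cv2.COLOR_BGR2HSV)
m=cv2.inRange(h,(50,90,40),(80,255,255)); m[:160]=0;m[320:]=0; m[:,:270]=0;m[:,370:]=0
z=o['tool_pos'][2]+.0082
c,r,e=circ('wrist',m,z,o); print(c,r,e,'tool mm',M.T@(np.r_[c,z]-o['tool_pos'])*1000)
cv2.imwrite('pics/w7c.png',cv2.resize(im[200:350,230:410],None,fx=4,fy=4,interpolation=cv2.INTER_CUBIC))
plan([.5523-.0012,.0500-.0005,.12],-2.7708,o)
E
```

```text
[0.50841506 0.18505535 0.0143502 ] -2.770908434650649 [-0.08423207  0.51472885 -0.45943028] 0.0326488014028499
[0.50949369 0.18597572] 0.013415483260533647 0.00014305832246233174 tool mm [-1.33913025 -8.1999363  -0.46722798]
shift cm [  0.93 -10.57  14.18] yaw now -2.7709
rotvec [ 0.     -0.0001 -0.    ]
shift in target axes [  0.93 -10.56  14.18]
```

View pics/w7c.png

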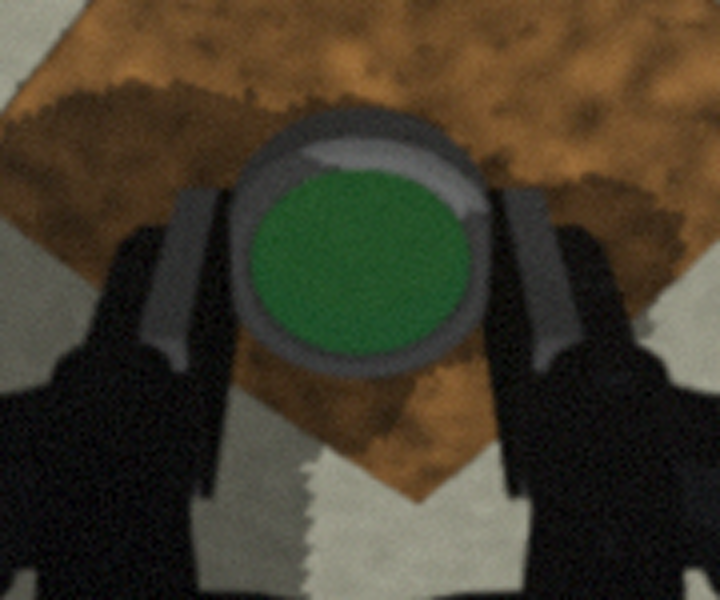

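```bash
python3 - <<'E'
from h import *
import json
o={k:np.array(v) if isinstance(v,list) else v for k,v in json.load(open('o3.json')).items()}
im=cv2.imread('pics/w3.png')
S=8; r0,c0=190,270
big=cv2.resize(im[r0:r0+90-15,c0:c0+100],None,fx=S,fy=S,interpolation=cv2.INTER_CUBIC)
big=np.clip(big.astype(float)*1.6,0,255).astype(np.uint8)
cv2.imwrite('pics/w3z.png',big)
ov=big.copy()
c=np.array([.5521,.0500])
for rad,z,col in((.019,.08,(0,0,255)),(.022,.08,(0,255,0)),(.054,.045,(255,0,0))):
    for a in np.linspace(0,2*np.pi,200):
        p=proj('wrist',[c[0]+rad*np.cos(a),c[1]+rad*np.sin(a),z],o)
        cv2.circle(ov,(int((p[1]-c0+.5)*S),int((p[0]-r0+.5)*S)),1,col,-1)
cv2.imwrite('pics/w3o.png',ov)
E
```

```text
(no output)
```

View pics/w3o.png

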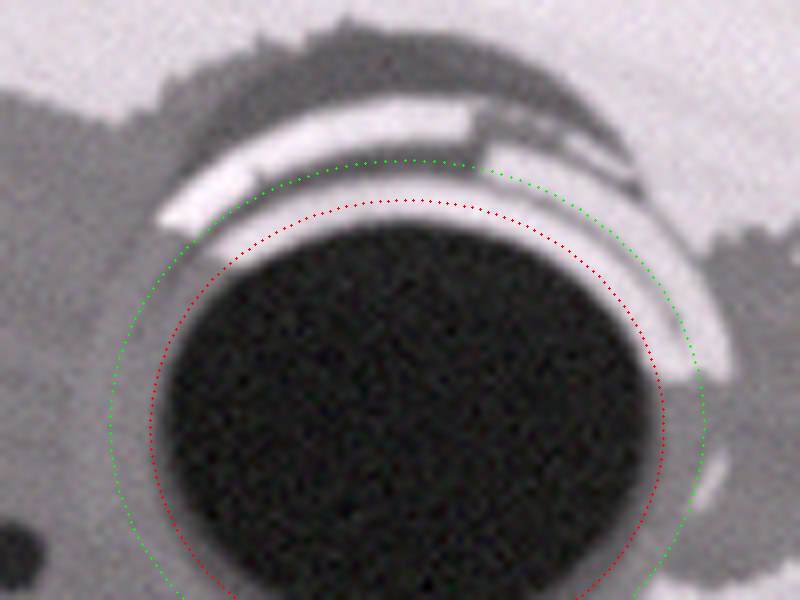

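View pics/w3z.png

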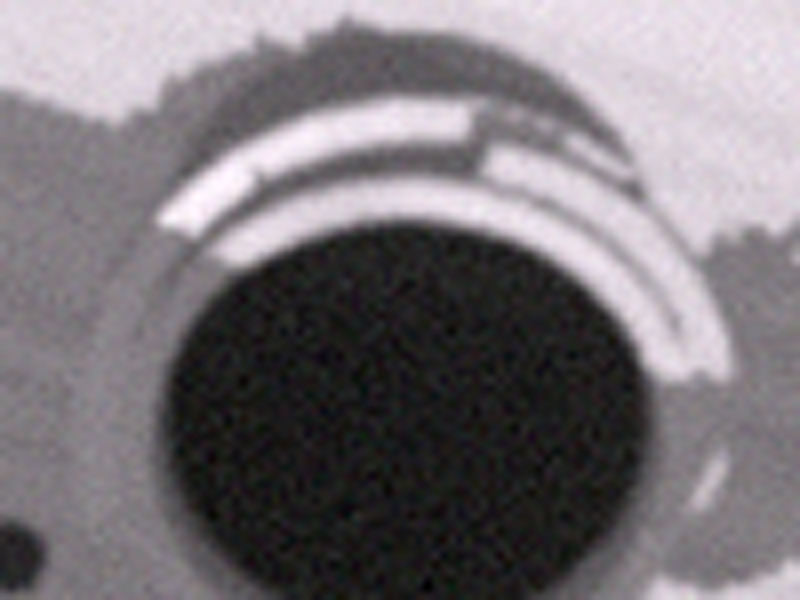

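Emit:
drive_tool --motion '[[[200,0,-2.5,0,0,0,0],[200,0,-4.0,0,0,0,0],[200,0.15,-2.6,2.0,0,0,0],[200,0.2,0,3.5,0,0,0],[200,0.2,0,4.0,0,0,0],[200,0.2,0,3.0,0,0,0],[200,0.2,0,1.7,0,0,0],[200,0,0,0,0,0,0],[200,0,0,0,0,0,0],[200,0,0,0,0,0,0]]]'

```text
t: 8.5
tool_pos: [0.5505, 0.051, 0.1053]
tool_rot: [-0.131, 0.695, -0.695, 0.131]
ft_force: [0.1, -0.1, -0.2]
opening: 0.0324
```

```bash
python3 - <<'E'
from h import *
o,M=tool(); print(o['tool_pos'],yaw(o),o['ft_force'],o['opening'])
im=vision.read_camera('wrist'); cv2.imwrite('pics/w8.png',im)
h=cv2.cvtColor(im,cv2.COLOR_BGR2HSV)
m=cv2.inRange(h,(50,90,40),(80,255,255)); m[:160]=0;m[320:]=0; m[:,:270]=0;m[:,370:]=0
z=o['tool_pos'][2]+.0082
c,r,e=circ('wrist',m,z,o); print(c,r,e,'tool mm',M.T@(np.r_[c,z]-o['tool_pos'])*1000)
cv2.imwrite('pics/w8c.png',cv2.resize(im[200:350,230:410],None,fx=4,fy=4,interpolation=cv2.INTER_CUBIC))
plan([.5510,.0492,.0845],-2.7708,o)
E
```

```text
[0.55048597 0.05100815 0.10526619] -2.7686695068032616 [ 0.12639283 -0.07596449 -0.18113421] 0.03243503229743079
[0.55159873 0.05195943] 0.013435298794603144 0.00015179607679103972 tool mm [-1.38157595 -8.19976827 -0.48806488]
shift cm [0.02 2.08 0.19] yaw now -2.7687
rotvec [0.0009 0.0021 0.0002]
shift in target axes [0.02 2.08 0.19]
```

View pics/w8c.png

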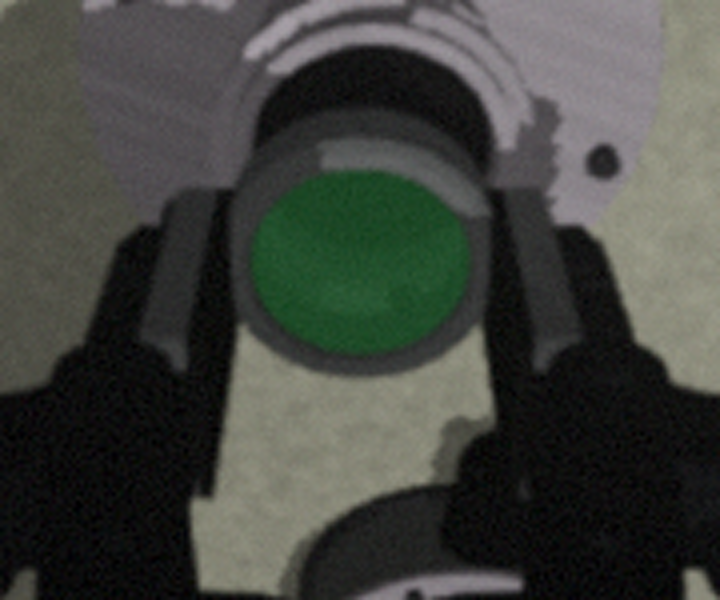

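Emit:
drive_tool --motion '[[[200,0.02,1.0,0.19,0,0,0],[200,0,0.9,0,0,0,0],[200,0,0,0,0,0,0],[200,0,0,0,0,0,0]]]'

```text
t: 8.95
tool_pos: [0.5511, 0.0476, 0.0857]
tool_rot: [-0.131, 0.695, -0.695, 0.13]
ft_force: [0.2, -0.1, -1.1]
opening: 0.0327
```

```bash
python3 - <<'E'
from h import *
o,M=tool(); print(o['tool_pos'],yaw(o),o['ft_force'],o['opening'])
im=vision.read_camera('wrist'); cv2.imwrite('pics/w9.png',im)
cv2.imwrite('pics/w9c.png',cv2.resize(im[200:350,230:410],None,fx=4,fy=4,interpolation=cv2.INTER_CUBIC))
plan([.5510,.0492,.080],-2.7708,o)
E
```

```text
[0.55106112 0.04762262 0.08569216] -2.7704619855479935 [ 0.15506914 -0.10438322 -1.1054365 ] 0.03268020662305907
shift cm [-0.05  0.57 -0.15] yaw now -2.7705
rotvec [0.0004 0.0003 0.0012]
shift in target axes [-0.05  0.57 -0.15]
```

View pics/w9c.png

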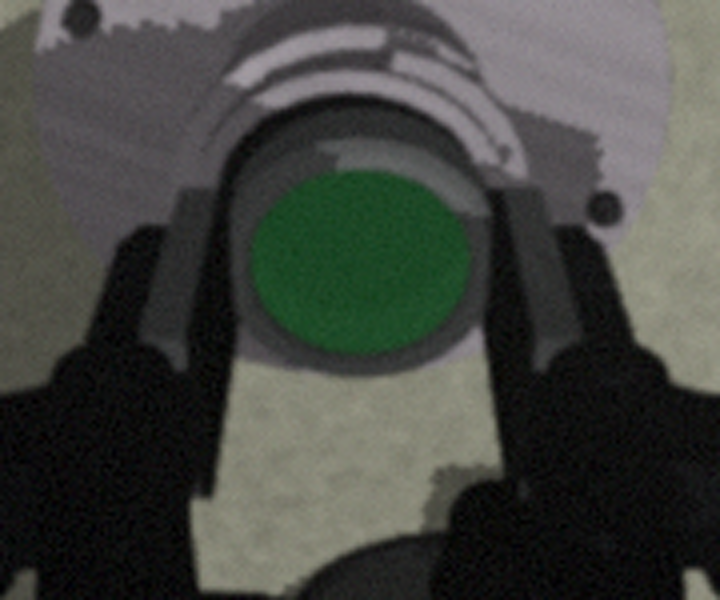

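Emit:
drive_tool --motion '[[[200,-0.05,0,-0.15,0,0,0],[200,0,0,0,0,0,0],[200,0,0.1,0,0,0,0],[200,0,0.1,0,0,0,0],[200,0,0,0,0,0,0],[200,0,0,0,0,0,0]]]'

```text
t: 9.6
tool_pos: [0.5514, 0.0489, 0.0843]
tool_rot: [0.13, -0.695, 0.695, -0.13]
ft_force: [-0.0, -0.9, -0.9]
opening: 0.0322
```

```bash
python3 - <<'E'
from h import *
o,M=tool(); print(o['tool_pos'],yaw(o),o['ft_force'],o['opening'])
im=vision.read_camera('wrist'); cv2.imwrite('pics/w10.png',im)
cv2.imwrite('pics/w10c.png',cv2.resize(im[200:350,230:410],None,fx=4,fy=4,interpolation=cv2.INTER_CUBIC))
plan([.5510,.0492,.080],-2.7708,o)
E
```

```text
[0.55138282 0.04892267 0.08432503] -2.7709261942034185 [-0.01695692 -0.93333544 -0.875463  ] 0.03219762802085791
shift cm [ 0.03  0.43 -0.04] yaw now -2.7709
rotvec [-0.     -0.0001  0.0001]
shift in target axes [ 0.03  0.43 -0.04]
```

View pics/w10c.png

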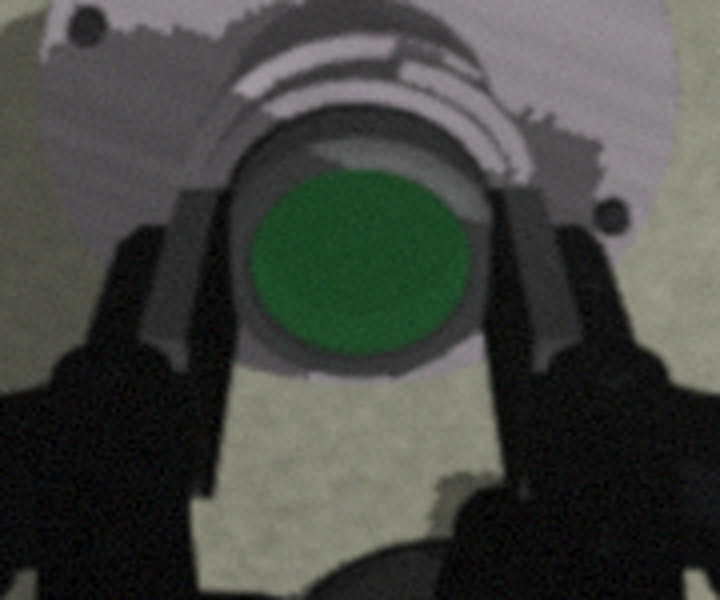

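Emit:
drive_tool --motion '[[[200,0.02,0.1,0,0,0,0],[200,0,0.1,0,0,0,0],[200,0,0.1,0,0,0,0],[200,0,0,0,0,0,0],[200,0,0,0,0,0,0]]]'

```text
t: 10.15
tool_pos: [0.5512, 0.0489, 0.0813]
tool_rot: [0.13, -0.695, 0.695, -0.13]
ft_force: [0.2, 0.5, -0.7]
opening: 0.0325
```

```bash
python3 - <<'E'
from h import *
o,M=tool(); print(o['tool_pos'],yaw(o),o['ft_force'],o['moment'],o['opening'])
im=vision.read_camera('wrist'); cv2.imwrite('pics/w11.png',im)
cv2.imwrite('pics/w11c.png',cv2.resize(im[200:350,230:410],None,fx=4,fy=4,interpolation=cv2.INTER_CUBIC))
plan([.5510,.0492,.080],-2.7708,o)
E
```

```text
[0.55117716 0.04892315 0.08127362] -2.7708390270205574 [ 0.17335427  0.49832987 -0.69259517] [ 0.00318393  0.06585687 -0.04126825] 0.032504392477702385
shift cm [ 0.01  0.13 -0.03] yaw now -2.7708
rotvec [ 0.     -0.      0.0002]
shift in target axes [ 0.01  0.13 -0.03]
```

View pics/w11c.png

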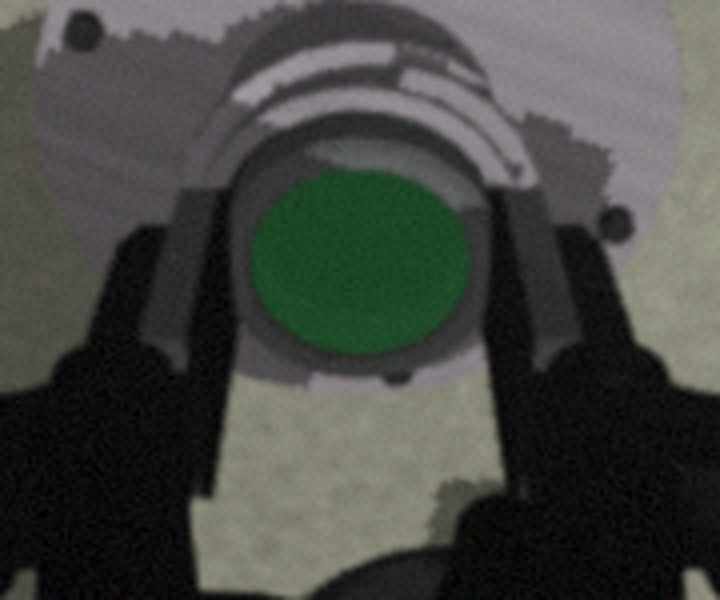

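Emit:
drive_tool --motion '[[[200,0,0.1,0,0,0,0],[200,0,0.05,0,0,0,0],[200,0,0,0,0,0,0],[200,0,0,0,0,0,0]]]'

```text
t: 10.6
tool_pos: [0.5512, 0.0489, 0.0798]
tool_rot: [0.13, -0.695, 0.695, -0.13]
ft_force: [0.4, 0.0, -0.9]
opening: 0.0324
```

```bash
python3 - <<'E'
from h import *
o,M=tool(); print(o['tool_pos'],yaw(o),o['ft_force'],o['moment'],o['opening'])
E
```

```text
[0.55124952 0.0489052  0.07983133] -2.7708901670907546 [ 0.38856394  0.01815213 -0.88629141] [-0.0412817  -0.00544182 -0.01728091] 0.03237288548670577
```

Free in the bore, no contact force. Release.

Emit:
drive_tool --motion '[[[120,0,0,0,0,0,0],[120,0,0,0,0,0,0],[60,0,0,0,0,0,0],[0,0,0,0,0,0,0],[0,0,0,0,0,0,0],[0,0,0,0,0,0,0],[0,0,-2.0,0,0,0,0],[0,0,-2.0,0,0,0,0],[0,0,0,0,0,0,0],[0,0,0,0,0,0,0]]]'

```text
t: 11.6
tool_pos: [0.5513, 0.0488, 0.12]
tool_rot: [0.13, -0.695, 0.695, -0.131]
ft_force: [0.2, -0.5, -0.3]
opening: 0.0857
```

```bash
python3 - <<'E'
from h import *
import json
o,M=tool(); print(o['tool_pos'],yaw(o),o['ft_force'],o['moment'],o['opening'],o['qpos'])
json.dump({k:np.array(v).tolist() for k,v in o.items()},open('o12.json','w'))
im=vision.read_camera('wrist'); cv2.imwrite('pics/w12.png',im)
cv2.imwrite('pics/w12c.png',cv2.resize(im[170:310,230:410],None,fx=4,fy=4,interpolation=cv2.INTER_CUBIC))
h=cv2.cvtColor(im,cv2.COLOR_BGR2HSV)
m=cv2.inRange(h,(50,90,40),(80,255,255)); m[:160]=0;m[320:]=0; m[:,:270]=0;m[:,370:]=0
for z in(.085,.0865,.088): print(circ('wrist',m,z,o))
E
```

```text
[0.55132314 0.04884702 0.11999842] -2.7709865030499774 [ 0.15267605 -0.52495307 -0.30931145] [0.00377796 0.0305205  0.01739186] 0.08570280226293248 [ 0.09858083  0.47552218 -0.31084077  1.91342224  0.20041245  0.78180929
 -1.52289417]
(array([0.55105872, 0.04948303]), np.float64(0.013501482369849088), np.float64(0.00017373810315746922))
(array([0.55170877, 0.04973223]), np.float64(0.013387606697311517), np.float64(0.00017254830723204082))
(array([0.55235882, 0.04998143]), np.float64(0.01327372770093871), np.float64(0.00017135163038687826))
```

View pics/w12c.png

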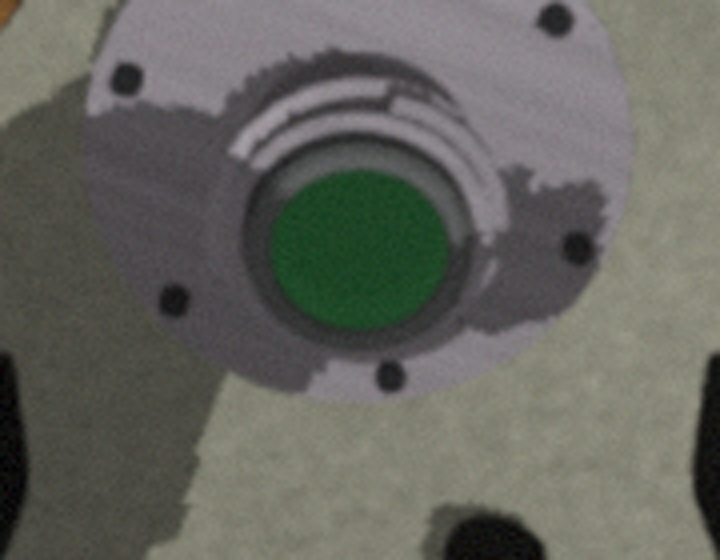

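Emit:
drive_tool --motion '[[[0,0,-0.5,0,0,-0.149,0],[0,0,0,0,0,-0.149,0],[0,0,0,0,0,-0.149,0],[0,0,0,0,0,-0.149,0],[0,0,0,0,0,-0.149,0],[0,0,0,0,0,-0.149,0],[0,0,0,0,0,-0.149,0],[0,0,0,0,0,-0.149,0],[0,0,0,0,0,-0.149,0],[0,0,0,0,0,-0.149,0],[0,0,0,0,0,-0.149,0],[0,0,0,0,0,-0.149,0]]]'

```text
t: 12.85
tool_pos: [0.5505, 0.0488, 0.1237]
tool_rot: [0.625, -0.332, 0.331, -0.624]
ft_force: [0.5, -0.2, 0.6]
opening: 0.0858
```

Emit:
drive_tool --motion '[[[0,0,0.5,0,0,-0.149,0],[0,0,0,0,0,-0.149,0],[0,0,0,0,0,-0.149,0],[0,0,0,0,0,-0.149,0],[0,0,0,0,0,-0.149,0],[0,0,0,0,0,-0.149,0],[0,0,0,0,0,-0.149,0],[0,0,0,0,0,-0.149,0],[0,0,0,0,0,-0.149,0],[0,0,0,0,0,0,0],[0,0,0,0,0,0,0],[0,0,0,0,0,0,0]]]'

```text
t: 14.05
tool_pos: [0.551, 0.0489, 0.1195]
tool_rot: [-0.696, -0.125, 0.125, 0.696]
ft_force: [0.9, 0.5, -0.1]
opening: 0.0855
```

```bash
python3 - <<'E'
from h import *
import json
o,M=tool(); print(o['tool_pos'],yaw(o),o['ft_force'],o['moment'],o['opening'],o['qpos']); print(M.round(3))
json.dump({k:np.array(v).tolist() for k,v in o.items()},open('o13.json','w'))
im=vision.read_camera('wrist'); cv2.imwrite('pics/w13.png',im)
cv2.imwrite('pics/w13c.png',cv2.resize(im[170:310,230:410],None,fx=4,fy=4,interpolation=cv2.INTER_CUBIC))
h=cv2.cvtColor(im,cv2.COLOR_BGR2HSV)
m=cv2.inRange(h,(50,90,40),(80,255,255)); m[:160]=0;m[320:]=0; m[:,:270]=0;m[:,370:]=0
for z in(.085,.0865,.088): print(circ('wrist',m,z,o))
E
```

```text
[0.55097691 0.04889598 0.11946521] 0.3557522975635484 [ 0.89577352  0.51799619 -0.08669243] [-0.01395188  0.03227533 -0.0236514 ] 0.08546110182114441 [ 0.60090772  0.7156894  -1.02010947  1.88295515  0.73917235  0.97875406
  1.16864728]
[[ 0.937 -0.001 -0.348]
 [ 0.348 -0.     0.937]
 [-0.001 -1.     0.   ]]
(array([0.55207843, 0.04979255]), np.float64(0.013573795726563163), np.float64(0.00015223601907751218))
(array([0.55140202, 0.04953924]), np.float64(0.013458963406616191), np.float64(0.00015065645136975309))
(array([0.55072561, 0.04928593]), np.float64(0.013344126826561005), np.float64(0.00014908250196444747))
```

View pics/w13c.png

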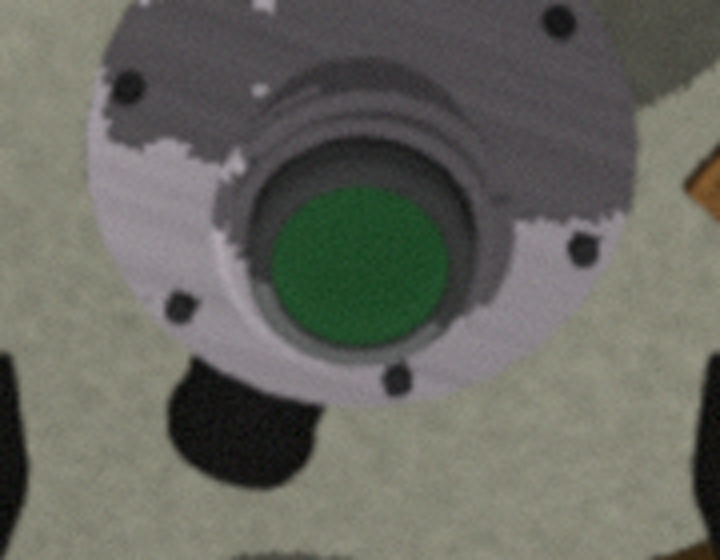

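```bash
python3 - <<'E'
from h import *
plan([.453,-.231,.12])
E
```

```text
shift cm [-1.896e+01 -2.000e-02 -2.281e+01] yaw now 0.3563
```

Emit:
drive_tool --motion '[[[0,-1.8,-0.2,-2.2,0,0,0],[0,-2.9,0,-3.5,0,0,0],[0,-2.9,0,-3.5,0,0,0],[0,-2.9,0,-3.5,0,0,0],[0,-2.9,0,-3.5,0,0,0],[0,-2.9,0,-3.5,0,0,0],[0,-2.7,0.2,-3.1,0,0,0],[0,0,0,0,0,0,0],[0,0,0,0,0,0,0],[0,0,0,0,0,0,0]]]'

```text
t: 15.1
tool_pos: [0.4537, -0.2299, 0.1202]
tool_rot: [-0.696, -0.127, 0.126, 0.696]
ft_force: [0.0, 0.0, -0.4]
opening: 0.0857
```

```bash
python3 - <<'E'
from h import *
import json
o,M=tool(); print(o['tool_pos'],yaw(o),o['ft_force'],o['qpos']); print(M.round(3))
json.dump({k:np.array(v).tolist() for k,v in o.items()},open('o14.json','w'))
im=vision.read_camera('wrist'); cv2.imwrite('pics/w14.png',im)
for d in vision.trace('wrist','ring')[:2]:
    print(d['p'],d['bbox'])
for th,z in (("ring_centre",.01775),("ring_lug",.0095),("ring_lip",.0255)):
    for d in vision.spot_point('wrist',th)[:4]:
        print(th,round(d['p'],2),np.round(d['position'],1),np.round(onz('wrist',*d['position'],z,o),4))
p=proj('wrist',[.453,-.231,.0295],o);print(p)
r,c=map(int,p); r0,c0=max(0,r-70),c-90; print(r0,c0); cv2.imwrite('pics/w14c.png',cv2.resize(im[r0:r0+140,c0:c0+180],None,fx=4,fy=4,interpolation=cv2.INTER_CUBIC))
E
```

```text
[ 0.45374281 -0.22993833  0.12018735] 0.3594409930472927 [ 0.00429308  0.0392184  -0.43781172] [ 1.22445732  0.67096068 -1.07170017  1.98660291  0.74128991  0.94078568
  1.6977048 ]
[[ 0.936  0.001 -0.352]
 [ 0.352  0.     0.936]
 [ 0.001 -1.    -0.   ]]
0.55 [278.7, 157.6, 359.6, 235.2]
ring_centre 0.81 [196.9 316.7] [ 0.4522 -0.2326  0.0177]
ring_lug 0.86 [186.3 288. ] [ 0.4544 -0.258   0.0095]
ring_lip 0.58 [188.5 288.6] [ 0.451  -0.257   0.0255]
ring_lip 0.55 [200.3 319.8] [ 0.4515 -0.23    0.0255]
[203.14633006 318.04447577]
133 228
```

View pics/w14c.png

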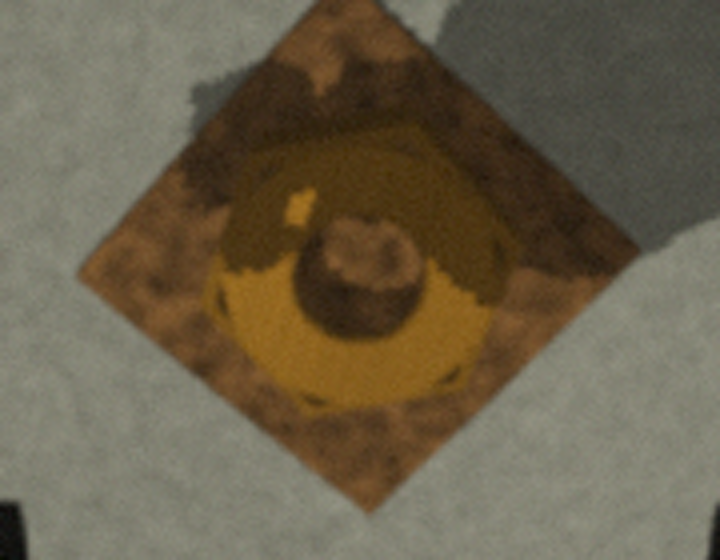

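```bash
cat > hexfit.py <<'E'
from h import *
import json,sys
from scipy.optimize import minimize
o={k:np.array(v) if isinstance(v,list) else v for k,v in json.load(open('o14.json')).items()}
im=cv2.imread('pics/w14.png')
vision.read_camera('wrist')
m=vision.trace('wrist','ring')[0]['pixels']
h=cv2.cvtColor(cv2.GaussianBlur(im,(3,3),0),cv2.COLOR_BGR2HSV)
for px in((360,370),(360,170),(280,190),(400,480),(470,180),(600,200)): print(h[133+px[1]//4,228+px[0]//4])
S=4
def sil(p,S=S):
    x,y,a=p; img=np.zeros((400*S//1,640*S),np.uint8)[:0]
    pts=[]
    for z,r in((.006,.0335),(.0275,.0335),):
        for k in range(6):
            t=a+np.pi/6+k*np.pi/3; q=proj('wrist',[x+r*np.cos(t),y+r*np.sin(t),z],o); pts.append([q[1],q[0]])
    hull=cv2.convexHull((np.array(pts,np.float32)))
    return hull
def cost(p,m):
    hull=sil(p); img=np.zeros((150*S,150*S),np.uint8)
    q=((hull[:,0]-[245,120]+.5)*S*16).astype(int)
    cv2.fillConvexPoly(img,q.reshape(-1,1,2),255,shift=4)
    mm=cv2.resize(m[120:270,245:395].astype(np.uint8)*255,None,fx=S,fy=S,interpolation=cv2.INTER_LINEAR)
    return np.mean(cv2.absdiff(img,mm))
sat=cv2.inRange(h,(19,130,25),(30,255,255)); sat[:130]=0; sat[260:]=0; sat[:,:260]=0; sat[:,380:]=0
sat=cv2.morphologyEx(sat,cv2.MORPH_OPEN,np.ones((3,3)))
cs,_=cv2.findContours(sat,cv2.RETR_EXTERNAL,cv2.CHAIN_APPROX_NONE); b=np.zeros_like(sat)
cv2.drawContours(b,[cv2.convexHull(max(cs,key=cv2.contourArea))],-1,1,-1)
for nm,mk in(('net',m),('hue',b)):
    best=None
    for a in np.linspace(0,np.pi/3,13)[:-1]:
        r=minimize(cost,[.452,-.2315,a],args=(mk,),method='Nelder-Mead',options=dict(initial_simplex=[[.452,-.2315,a],[.455,-.2315,a],[.452,-.2285,a],[.452,-.2315,a+.09]],maxiter=80))
        if best is None or r.fun<best.fun: best=r
    print(nm,mk.sum(),best.fun,best.x[:2],np.degrees(best.x[2])%60)
    ov=cv2.resize(im[120:270,245:395],None,fx=4,fy=4,interpolation=cv2.INTER_CUBIC)
    cv2.polylines(ov,[((sil(best.x)[:,0]-[245,120]+.5)*4).astype(int)],True,(0,0,255),1)
    cs,_=cv2.findContours(mk[120:270,245:395].astype(np.uint8),cv2.RETR_EXTERNAL,cv2.CHAIN_APPROX_NONE); cv2.drawContours(ov,[c*4 for c in cs],-1,(255,0,0),1)
    cv2.imwrite(f'pics/hex_{nm}.png',ov)
E
python3 hexfit.py; python3 -c "
import cv2,numpy as np
cv2.imwrite('pics/hexb.png',np.hstack([cv2.resize(cv2.imread('pics/hex_%s.png'%n),(400,400)) for n in('net','hue')]))"
```

```text
[ 18 197 136]
[ 18 192  77]
[ 19 194  75]
[ 17  96 104]
[ 19 179  60]
[27 31 75]Traceback (most recent call last):
  File "hexfit.py", line 32, in <module>
    r=minimize(cost,[.452,-.2315,a],args=(mk,),method='Nelder-Mead',options=dict(initial_simplex=[[.452,-.2315,a],[.455,-.2315,a],[.452,-.2285,a],[.452,-.2315,a+.09]],maxiter=80))
    res = _minimize_neldermead(fun, x0, args, callback, bounds=bounds,
                               **options)
    fxc = func(xc)
    fx = function(np.copy(x), *(wrapper_args + args))
  File "hexfit.py", line 20, in cost
    hull=sil(p); img=np.zeros((150*S,150*S),np.uint8)
  File "hexfit.py", line 16, in sil
    t=a+np.pi/6+k*np.pi/3; q=proj('wrist',[x+r*np.cos(t),y+r*np.sin(t),z],o); pts.append([q[1],q[0]])
                             ~~~~^^^^^^^^^^^^^^^^^^^^^^^^^^^^^^^^^^^^^^^^^^^
  File "h.py", line 21, in proj
    c,M=cam(n,obs); p=np.linalg.inv(M)@np.r_[P,1]; x,y,z=p[0],-p[1],-p[2]
        ~~~^^^^^^^
  File "h.py", line 5, in cam
    c=vision.get_calibration(n)
ValueError: time passes only in moves, steps and waits
[ WARN:0@0.018] global loadsave.cpp:275 findDecoder imread_('pics/hex_net.png'): can't open/read file: check file path/integrity
Traceback (most recent call last):
cv2.error: OpenCV(4.12.0) /io/opencv/modules/imgproc/src/resize.cpp:4208: error: (-215:Assertion failed) !ssize.empty() in function 'resize'
```

Too many calibration calls; cache it. Use saturation for the mask (brass ~190, cork ~100-160).

```bash
sed -i 's/^def cam(n,obs=None):/_C={}\ndef cal(n):\n    if n not in _C: _C[n]=vision.get_calibration(n)\n    return _C[n]\ndef cam(n,obs=None):/; s/    c=vision.get_calibration(n)/    c=cal(n)/' h.py
sed -i 's/(19,130,25),(30,255,255)/(14,168,40),(26,255,255)/' hexfit.py
sed -i 's/^    best=None/    best=None; mk=mk.astype(np.uint8)/' hexfit.py
time python3 hexfit.py; python3 -c "
import cv2,numpy as np
cv2.imwrite('pics/hexb.png',np.hstack([cv2.resize(cv2.imread('pics/hex_%s.png'%n),(400,400)) for n in('net','hue')]))"
```

```text
[ 18 197 136]
[ 18 192  77]
[ 19 194  75]
[ 17  96 104]
[ 19 179  60]
[27 31 75]
net 3780 9.948538888888889 [ 0.45302182 -0.23150168] 30.70891941382688
hue 4683 1.7250166666666666 [ 0.4531093  -0.23141598] 32.72214265571231
real	0m12.359s
user	0m14.115s
sys	0m5.541s
```

View pics/hexb.png

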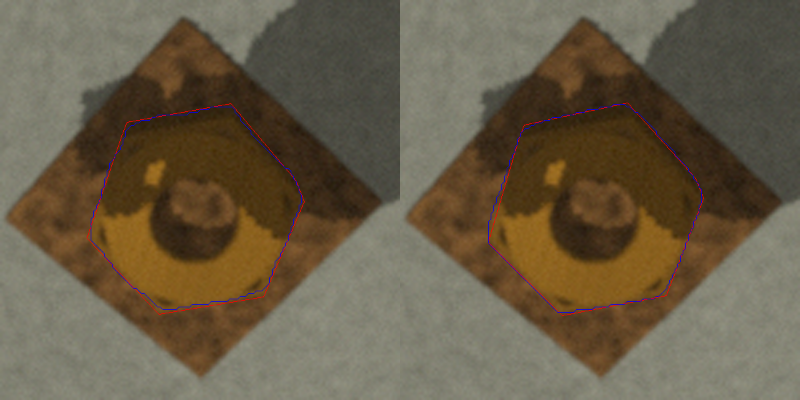

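```bash
python3 - <<'E'
from h import *
plan([.4531,-.2314,.06],np.radians(2.7))
E
```

```text
shift cm [-0.04  5.99 -0.04] yaw now 0.3588
rotvec [ 0.000e+00  3.117e-01 -1.000e-04]
shift in target axes [-0.03  5.99 -0.05]
```

Emit:
drive_tool --motion '[[[0,0,1.0,0,0,0.104,0],[0,0,1.5,0,0,0.104,0],[0,0,1.5,0,0,0.104,0],[0,0,1.5,0,0,0,0],[0,0,0.5,0,0,0,0],[0,0,0,0,0,0,0],[0,0,0,0,0,0,0],[0,0,0,0,0,0,0]]]'

```text
t: 16.35
tool_pos: [0.4536, -0.2313, 0.0604]
tool_rot: [0.707, 0.017, -0.016, -0.707]
ft_force: [-0.8, -0.5, 0.5]
opening: 0.0855
```

```bash
python3 - <<'E'
from h import *
o,M=tool(); print(o['tool_pos'],np.degrees(yaw(o)),o['ft_force'],o['qpos'])
plan([.4531,-.2314,.0055],np.radians(2.7))
E
```

```text
[ 0.45363757 -0.23131181  0.06038048] 2.6710851927535137 [-0.75037423 -0.50177619  0.47757294] [ 1.11352961  0.70922183 -0.90927117  2.01746728  0.78821789  0.81035828
  1.35280969]
shift cm [-0.06  5.49 -0.  ] yaw now 0.0466
rotvec [ 0.0002 -0.0005  0.0009]
shift in target axes [-0.05  5.49 -0.01]
```

Emit:
drive_tool --motion '[[[0,-0.05,2.0,0,0,0,0],[0,0,2.0,0,0,0,0],[0,0,1.0,0,0,0,0],[0,0,0.5,0,0,0,0],[0,0,0,0,0,0,0],[0,0,0,0,0,0,0],[0,0,0,0,0,0,0]]]'

```text
t: 17.05
tool_pos: [0.4532, -0.2314, 0.0056]
tool_rot: [0.707, 0.017, -0.016, -0.707]
ft_force: [0.0, 0.4, 0.0]
opening: 0.0854
```

```bash
python3 - <<'E'
from h import *
o,M=tool(); print(o['tool_pos'],np.degrees(yaw(o)),o['ft_force'],o['qpos'])
plan([.4531,-.2314,.0055],np.radians(2.7))
im=vision.read_camera('wrist'); cv2.imwrite('pics/w15.png',im)
E
```

```text
[ 0.45322527 -0.23144735  0.00558302] 2.6456973740008096 [0.04267365 0.4401393  0.04208131] [ 1.04675151  0.78438253 -0.81623622  2.03213602  0.88966035  0.72440074
  1.27325793]
shift cm [-0.01  0.01  0.01] yaw now 0.0462
rotvec [ 0.0007 -0.0009  0.0011]
shift in target axes [-0.01  0.01  0.01]
```

View pics/w15.png

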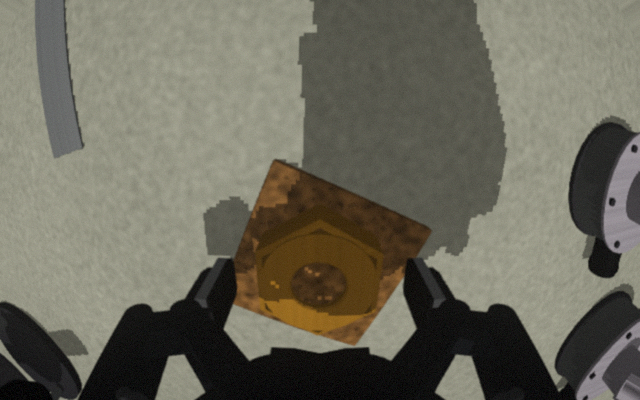

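Emit:
drive_tool --motion '[[[60,0,0,0,0,0,0],[80,0,0,0,0,0,0],[100,0,0,0,0,0,0],[150,0,0,0,0,0,0],[150,0,0,0,0,0,0],[150,0,0,0,0,0,0],[150,0,-0.3,0,0,0,0],[150,0,-0.7,0,0,0,0],[150,0,0,0,0,0,0],[150,0,0,0,0,0,0]]]'

```text
t: 18.1
tool_pos: [0.4527, -0.2314, 0.015]
tool_rot: [0.707, 0.016, -0.016, -0.707]
ft_force: [0.7, -0.0, -1.9]
opening: 0.0567
```

```bash
python3 - <<'E'
from h import *
o,M=tool(); print(o['tool_pos'],np.degrees(yaw(o)),o['ft_force'],o['moment'],o['opening'],o['effort'],o['qpos'])
im=vision.read_camera('wrist'); cv2.imwrite('pics/w16.png',im)
cv2.imwrite('pics/w16c.png',cv2.resize(im[210:350,230:410],None,fx=4,fy=4,interpolation=cv2.INTER_CUBIC))
plan([.5518,.0498,.12],np.radians(6.5))
E
```

```text
[ 0.45267072 -0.23135956  0.01500632] 2.6361622422722797 [ 0.7155127  -0.01412052 -1.88586743] [-0.01572321 -0.03519844  0.06894154] 0.056694467401037854 [-1.90121296e-02 -4.81218302e+01 -1.36280018e+01 -1.29286149e+01
 -1.65873804e-03 -8.95709381e-03  8.29315279e-03] [ 1.05879758  0.77092037 -0.83252631  2.031205    0.8710249   0.7394246
  1.2878766 ]
shift cm [ 11.2  -10.52  27.63] yaw now 0.0459
rotvec [ 0.0001 -0.0675 -0.0001]
shift in target axes [ 13.04 -10.51  26.81]
```

View pics/w16c.png

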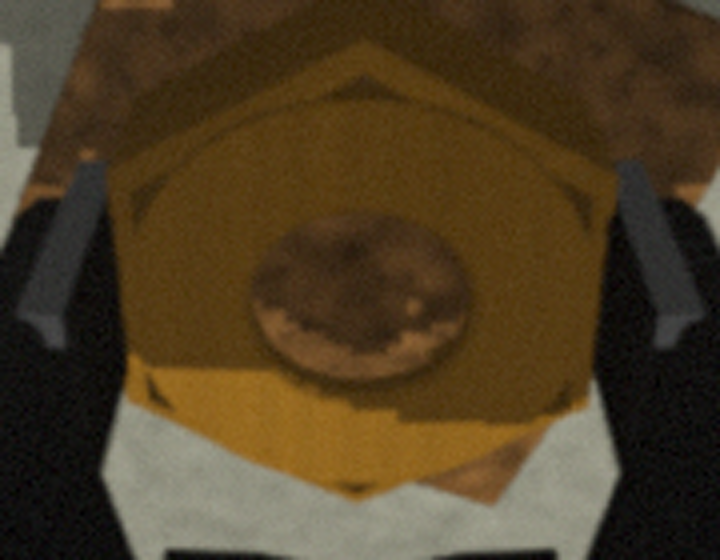

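```bash
python3 - <<'E'
from h import *
o,M=tool()
p=onz('wrist',284,320.2,o['tool_pos'][2]+.0239,o); print(M.T@(p-o['tool_pos'])*1000)
p=onz('wrist',284,320.2,o['tool_pos'][2]+.0209,o); print(M.T@(p-o['tool_pos'])*1000)
E
```

```text
[ -2.51807371 -23.89986327   0.43427995]
[ -0.4564579  -20.89999843   0.44522162]
```

```bash
python3 - <<'E'
from h import *
o,M=tool()
for a,b in((.0239,.0199),):
    z=o['tool_pos'][2]
    p=M.T@(onz('wrist',210+210/4,320.2,z+a,o)-o['tool_pos'])*1000
    q=M.T@(onz('wrist',210+382/4,320.2,z+b,o)-o['tool_pos'])*1000
    print(p,q,(p+q)/2)
im=cv2.imread('pics/w16.png'); print(cv2.cvtColor(im,cv2.COLOR_BGR2HSV)[255:315,320].tolist())
# corners of top hex chamfer: apex top at crop(365,40) z~.0275-.006+? ; apex bottom crop (358,498)
for px in((365,40),(358,500)):
    print(M.T@(onz('wrist',210+px[1]/4,230+px[0]/4,z+.0219,o)-o['tool_pos'])*1000)
E
```

```text
[-14.10868407 -23.89910657   0.42410488] [ 13.4144878  -19.90090426   0.4613991 ] [ -0.34709814 -21.90000542   0.44275199]
[[20, 208, 81], [19, 217, 80], [19, 212, 84], [19, 208, 82], [18, 187, 86], [19, 208, 87], [16, 192, 85], [15, 177, 82], [18, 178, 73], [18, 165, 74], [17, 176, 71], [16, 147, 73], [15, 161, 68], [16, 178, 63], [18, 149, 60], [14, 159, 56], [17, 190, 47], [20, 154, 48], [17, 156, 49], [14, 148, 57], [15, 149, 60], [15, 190, 51], [17, 161, 57], [18, 190, 55], [16, 156, 59], [15, 147, 59], [17, 156, 59], [19, 161, 54], [16, 141, 58], [17, 177, 52], [15, 172, 52], [17, 180, 58], [14, 165, 62], [15, 163, 64], [15, 169, 68], [17, 166, 63], [16, 153, 65], [14, 152, 62], [18, 169, 59], [15, 142, 61], [17, 158, 58], [14, 156, 59], [14, 163, 64], [15, 176, 81], [16, 161, 100], [15, 170, 102], [15, 163, 103], [15, 160, 107], [17, 172, 95], [16, 175, 80], [18, 181, 69], [18, 208, 60], [19, 194, 63], [17, 174, 79], [15, 186, 81], [19, 182, 80], [19, 199, 87], [19, 194, 113], [18, 194, 141], [19, 202, 145]]
[-33.68783558 -21.89785682   0.85825061]
[ 32.17365114 -21.90210563   0.10824768]
```

Emit:
drive_tool --motion '[[[150,0,-3.0,0,0,-0.0675,0],[150,0.4,-4.0,1.0,0,0,0],[150,1.0,-2.0,2.0,0,0,0],[150,1.9,0,3.9,0,0,0],[150,1.9,0,3.9,0,0,0],[150,1.9,0,3.9,0,0,0],[150,1.9,0,3.9,0,0,0],[150,1.9,0,3.9,0,0,0],[150,1.3,0,2.8,0,0,0],[150,0.8,0,1.5,0,0,0],[150,0,0,0,0,0,0],[150,0,0,0,0,0,0]]]'

```text
t: 19.35
tool_pos: [0.551, 0.0494, 0.1044]
tool_rot: [0.706, 0.04, -0.041, -0.706]
ft_force: [-0.3, -0.8, -3.3]
opening: 0.057
```

Emit:
drive_tool --motion '[[[150,0,0,0,0,0,0],[150,0,0,0,0,0,0]]]'

```text
t: 19.55
tool_pos: [0.5512, 0.0481, 0.1046]
tool_rot: [0.706, 0.039, -0.04, -0.706]
ft_force: [-0.6, -0.0, -1.5]
opening: 0.0567
```

```bash
python3 - <<'E'
from h import *
o,M=tool(); print(o['tool_pos'],np.degrees(yaw(o)),o['ft_force'],o['moment'],o['opening'],o['effort'][6],o['qpos'])
im=vision.read_camera('wrist'); cv2.imwrite('pics/w17.png',im)
plan([.5521,.0498,.09],np.radians(6.5))
E
```

```text
[0.55121817 0.04810744 0.10459593] 6.383878271925341 [-0.61352992 -0.01416513 -1.54635136] [ 0.00069548 -0.00097853 -0.00947772] 0.05673854316067907 0.002453853012411855 [ 0.56138893  0.70730645 -0.9550237   1.89229101  0.72208888  0.93299234
  0.93888482]
shift cm [0.1  1.47 0.14] yaw now 0.1116
rotvec [ 0.0006 -0.0019 -0.0005]
shift in target axes [0.1  1.47 0.14]
```

View pics/w17.png

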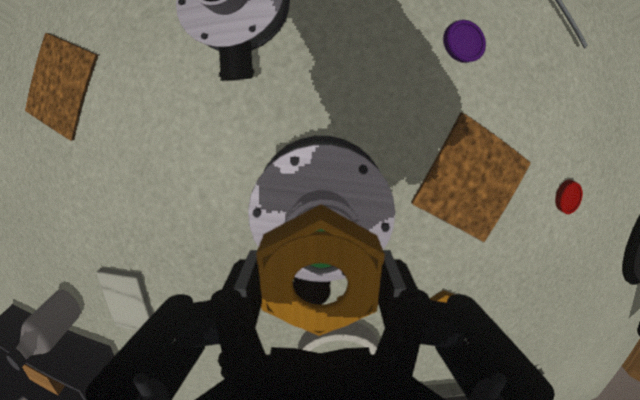

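Emit:
drive_tool --motion '[[[150,0.1,0,0.14,0,0,0],[150,0,0.7,0,0,0,0],[150,0,0.5,0,0,0,0],[150,0,0,0,0,0,0],[150,0,0,0,0,0,0],[150,0,0,0,0,0,0]]]'

```text
t: 20.2
tool_pos: [0.5524, 0.0515, 0.0929]
tool_rot: [-0.706, -0.04, 0.04, 0.706]
ft_force: [-0.1, -0.1, -2.1]
opening: 0.0567
```

```bash
python3 - <<'E'
from h import *
o,M=tool(); print(o['tool_pos'],np.degrees(yaw(o)),o['ft_force'],o['moment'],o['opening'])
im=vision.read_camera('wrist'); cv2.imwrite('pics/w18.png',im)
cv2.imwrite('pics/w18c.png',cv2.resize(im[190:340,230:410],None,fx=4,fy=4,interpolation=cv2.INTER_CUBIC))
plan([.5521,.0498,.085],np.radians(6.5))
E
```

```text
[0.55237129 0.05145325 0.09291069] 6.5264273593072275 [-0.1186384  -0.09306441 -2.10665858] [-0.01992345 -0.01930915  0.00222222] 0.056706836295356534
shift cm [-0.05  0.8  -0.16] yaw now 0.1138
rotvec [-0.      0.0004  0.0002]
shift in target axes [-0.05  0.8  -0.16]
```

View pics/w18c.png

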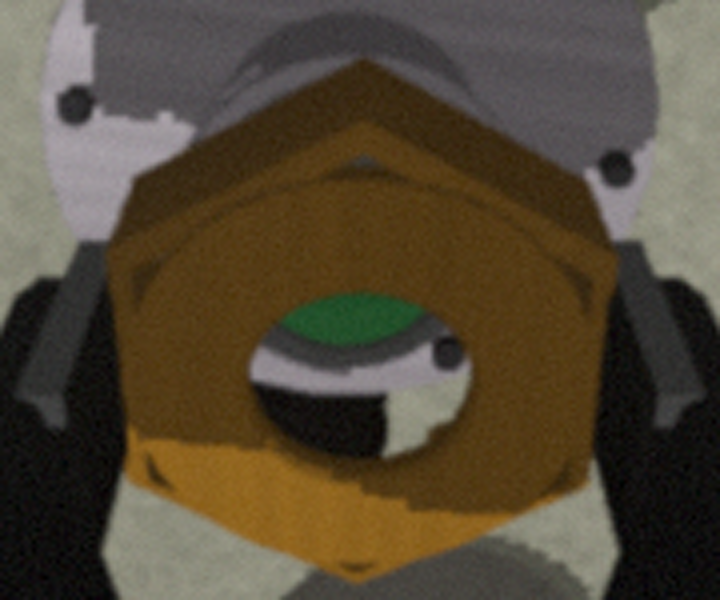

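Emit:
drive_tool --motion '[[[150,-0.05,0,-0.15,0,0,0],[150,0,0.2,0,0,0,0],[150,0,0.2,0,0,0,0],[150,0,0.1,0,0,0,0],[150,0,0,0,0,0,0],[150,0,0,0,0,0,0]]]'

```text
t: 20.85
tool_pos: [0.552, 0.0498, 0.0878]
tool_rot: [-0.706, -0.04, 0.04, 0.706]
ft_force: [1.0, 0.1, -1.7]
opening: 0.0571
```

```bash
python3 - <<'E'
from h import *
o,M=tool(); print(o['tool_pos'],np.degrees(yaw(o)),o['ft_force'],o['moment'],o['opening'])
plan([.5521,.0498,.083],np.radians(6.5))
im=vision.read_camera('wrist'); cv2.imwrite('pics/w19.png',im)
cv2.imwrite('pics/w19c.png',cv2.resize(im[190:340,230:410],None,fx=4,fy=4,interpolation=cv2.INTER_CUBIC))
E
```

```text
[0.55195287 0.04978079 0.08780633] 6.5139313898934486 [ 0.96140916  0.13117208 -1.70740116] [-0.02437702 -0.06363064 -0.04175023] 0.057071712387940995
shift cm [0.01 0.48 0.  ] yaw now 0.1137
rotvec [-0.      0.0002 -0.0001]
shift in target axes [0.01 0.48 0.  ]
```

View pics/w19c.png

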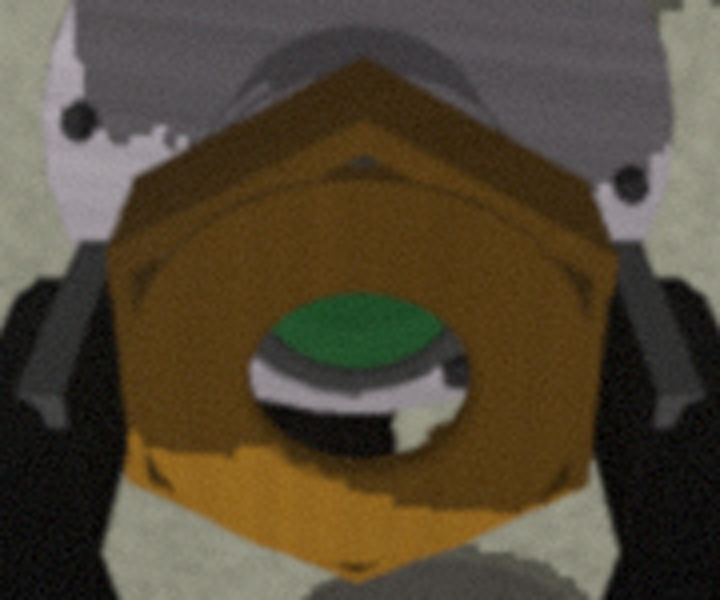

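Emit:
drive_tool --motion '[[[150,0.01,0.15,0,0,0,0],[150,0,0.15,0,0,0,0],[150,0,0.15,0,0,0,0],[150,0,0.15,0,0,0,0],[150,0,0.15,0,0,0,0],[150,0,0.1,0,0,0,0],[150,0,0,0,0,0,0],[150,0,0,0,0,0,0]]]'

```text
t: 21.7
tool_pos: [0.5521, 0.0498, 0.0793]
tool_rot: [0.706, 0.04, -0.04, -0.706]
ft_force: [0.5, 1.1, -0.9]
opening: 0.0569
```

```bash
python3 - <<'E'
from h import *
o,M=tool(); print(o['tool_pos'],np.degrees(yaw(o)),o['ft_force'],o['moment'],o['opening'])
plan([.5521,.0498,.073],np.radians(6.5))
E
```

```text
[0.55208668 0.04977288 0.07934697] 6.512849487627443 [ 0.49215093  1.05206846 -0.86055053] [ 0.04685162 -0.04599473 -0.03208759] 0.05686926627771644
shift cm [0.   0.63 0.  ] yaw now 0.1137
rotvec [-0.      0.0002 -0.    ]
shift in target axes [0.   0.63 0.  ]
```

Emit:
drive_tool --motion '[[[150,0,0.1,0,0,0,0],[150,0,0.1,0,0,0,0],[150,0,0.1,0,0,0,0],[150,0,0.1,0,0,0,0],[150,0,0,0,0,0,0],[150,0,0,0,0,0,0]]]'

```text
t: 22.3
tool_pos: [0.552, 0.0497, 0.0753]
tool_rot: [0.706, 0.04, -0.04, -0.706]
ft_force: [-0.3, -1.2, -1.4]
opening: 0.0568
```

```bash
python3 - <<'E'
from h import *
o,M=tool(); print(o['tool_pos'],np.degrees(yaw(o)),o['ft_force'],o['moment'],o['opening'])
E
```

```text
[0.55195703 0.04967066 0.0752563 ] 6.51065174147022 [-0.31952144 -1.18427377 -1.3980445 ] [-0.05115332  0.07664304  0.00097338] 0.05675321429906333
```

Emit:
drive_tool --motion '[[[150,0,0.1,0,0,0,0],[150,0,0.1,0,0,0,0],[150,0,0.1,0,0,0,0],[150,0,0.05,0,0,0,0],[150,0,0,0,0,0,0],[150,0,0,0,0,0,0]]]'

```text
t: 22.9
tool_pos: [0.552, 0.0497, 0.0718]
tool_rot: [0.706, 0.04, -0.04, -0.706]
ft_force: [-0.0, -0.6, -2.0]
opening: 0.0569
```

Emit:
drive_tool --motion '[[[150,0,0.05,0,0,0,0],[150,0,0,0,0,0,0],[150,0,0,0,0,0,0]]]'

```text
t: 23.2
tool_pos: [0.552, 0.0497, 0.0713]
tool_rot: [0.706, 0.04, -0.04, -0.706]
ft_force: [-0.4, -0.3, -1.8]
opening: 0.0567
```

Emit:
drive_tool --motion '[[[150,0,0.05,0,0,0,0],[150,0,0,0,0,0,0],[150,0,0,0,0,0,0]]]'

```text
t: 23.5
tool_pos: [0.5521, 0.0496, 0.0709]
tool_rot: [0.706, 0.04, -0.04, -0.706]
ft_force: [-1.6, -1.0, 1.1]
opening: 0.0568
```

Emit:
drive_tool --motion '[[[150,0,0.05,0,0,0,0],[150,0,0,0,0,0,0],[150,0,0,0,0,0,0]]]'

```text
t: 23.8
tool_pos: [0.5521, 0.0497, 0.0706]
tool_rot: [0.706, 0.04, -0.04, -0.706]
ft_force: [-3.0, -2.0, 2.7]
opening: 0.0566
```

```bash
python3 - <<'E'
from h import *
o,M=tool(); print(o['tool_pos'],np.degrees(yaw(o)),o['ft_force'],o['moment'],o['opening'],o['effort'])
E
```

```text
[0.55210542 0.04967145 0.07060518] 6.509043984293454 [-2.99868019 -2.04015581  2.71881213] [-0.39322787  0.56676762  0.02472281] 0.05657540234816581 [-7.37135243e-01 -4.71693671e+01 -1.45791095e+01 -1.66012377e+01
  1.56274801e-01 -9.67321359e-01  6.05327950e-04]
```

Emit:
drive_tool --motion '[[[150,0,0.03,0,0,0.0873,0],[150,0,0.033,0,0,0.0873,0],[150,0,0.033,0,0,0.0873,0],[150,0,0.033,0,0,0.0873,0],[150,0,0,0,0,0,0],[150,0,0,0,0,0,0]]]'

```text
t: 24.4
tool_pos: [0.5521, 0.0496, 0.0692]
tool_rot: [0.702, -0.082, 0.083, -0.702]
ft_force: [-2.2, -2.6, 3.5]
opening: 0.0567
```

```bash
python3 - <<'E'
from h import *
o,M=tool(); print(o['tool_pos'],np.degrees(yaw(o)),o['ft_force'],o['moment'],o['opening'],o['effort'][6],o['qpos'])
E
```

```text
[0.55212165 0.04957024 0.06924631] -13.392716079867277 [-2.21942307 -2.59263043  3.50186229] [-0.57729771  0.60547096 -0.05507107] 0.05671306357757536 0.027340446249581873 [ 0.4789831   0.7153497  -0.83522772  1.90911149  0.71045628  0.84272436
  0.60086062]
```

Emit:
drive_tool --motion '[[[150,-0.03,0.025,-0.02,0,0.0873,0],[150,0,0.033,0,0,0.0873,0],[150,0,0.033,0,0,0.0873,0],[150,0,0.033,0,0,0.0873,0],[150,0,0,0,0,0,0],[150,0,0,0,0,0,0]]]'

```text
t: 25.0
tool_pos: [0.5519, 0.0499, 0.0679]
tool_rot: [-0.677, 0.203, -0.203, 0.678]
ft_force: [-1.9, -0.8, 2.3]
opening: 0.0568
```

```bash
python3 - <<'E'
from h import *
o,M=tool(); print(o['tool_pos'],np.degrees(yaw(o)),o['ft_force'],o['moment'],o['opening'],o['effort'][6])
E
```

```text
[0.55192369 0.04990839 0.06789077] -33.32922081687432 [-1.86319694 -0.82520426  2.27759506] [-0.27728019  0.30825278 -0.08283073] 0.05682511871119013 0.03441670909523964
```

Emit:
drive_tool --motion '[[[150,0,0.033,0,0,0.0873,0],[150,0,0.033,0,0,0.0873,0],[150,0,0,0,0,0,0],[150,0,0,0,0,0,0]]]'

```text
t: 25.4
tool_pos: [0.5521, 0.0499, 0.0673]
tool_rot: [-0.657, 0.261, -0.261, 0.657]
ft_force: [-0.9, -1.4, 3.2]
opening: 0.0569
```

```bash
python3 - <<'E'
from h import *
o,M=tool(); print(o['tool_pos'],np.degrees(yaw(o)),o['ft_force'],o['moment'],o['opening'],o['effort'][6])
im=vision.read_camera('wrist'); cv2.imwrite('pics/w20.png',im)
cv2.imwrite('pics/w20c.png',cv2.resize(im[190:340,230:410],None,fx=4,fy=4,interpolation=cv2.INTER_CUBIC))
E
```

```text
[0.55206103 0.04988892 0.0673331 ] -43.315074000912674 [-0.94892195 -1.40827901  3.15386773] [-0.25157986  0.2159457  -0.05351391] 0.05691657412881259 0.010338822612538934
```

View pics/w20c.png

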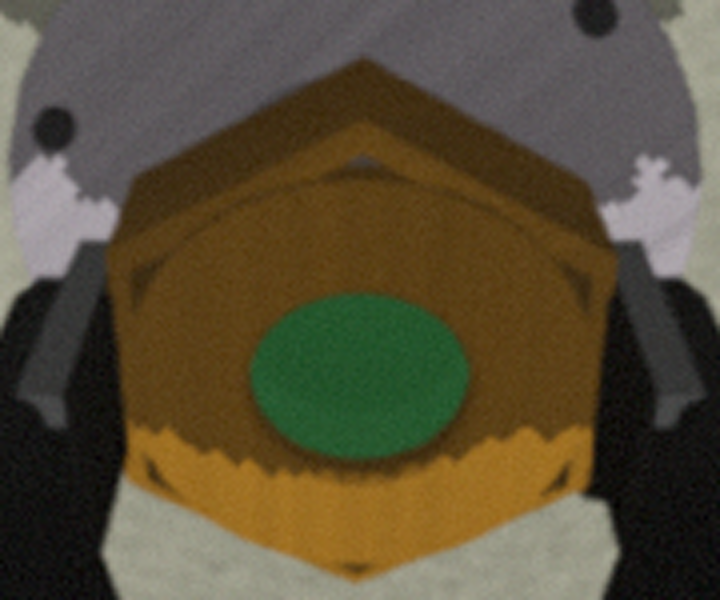

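Emit:
drive_tool --motion '[[[150,0,0.033,0,0,0.0873,0],[150,0,0,0,0,0,0],[150,0,0,0,0,0,0]]]'

```text
t: 25.75
tool_pos: [0.5522, 0.0499, 0.0671]
tool_rot: [-0.645, 0.289, -0.29, 0.645]
ft_force: [-0.4, -0.4, 4.4]
opening: 0.0567
```

Emit:
drive_tool --motion '[[[150,0,0.033,0,0,0.0873,0],[150,0,0,0,0,0,0],[150,0,0,0,0,0,0]]]'

```text
t: 26.05
tool_pos: [0.5522, 0.0498, 0.067]
tool_rot: [-0.632, 0.317, -0.318, 0.632]
ft_force: [-1.1, -0.8, 6.8]
opening: 0.0569
```

```bash
cat > st.py <<'E'
from h import *
o,M=tool(); print(o['tool_pos'].round(5),np.degrees(yaw(o)).round(2),o['ft_force'].round(2),o['moment'].round(3),o['effort'][6].round(4))
E
python3 st.py
```

```text
[0.55223 0.04979 0.06697] -53.38 [-1.07 -0.82  6.8 ] [-0.21   0.167 -0.086] 0.0661
```

Emit:
drive_tool --motion '[[[150,0,-0.025,0,0,0.0436,0],[150,0,0,0,0,0.0436,0],[150,0,0,0,0,0,0],[150,0,0,0,0,0,0]]]'

```text
t: 26.45
tool_pos: [0.5522, 0.0497, 0.067]
tool_rot: [-0.617, 0.345, -0.345, 0.618]
ft_force: [-0.2, -1.2, 5.3]
opening: 0.057
```

```bash
python3 st.py
```

```text
[0.55221 0.04975 0.06702] -58.39 [-0.24 -1.18  5.27] [-0.168 -0.009 -0.042] 0.0731
```

Emit:
drive_tool --motion '[[[150,0,0,0,0,0.0436,0],[150,0,0,0,0,0,0],[150,0,0,0,0,0,0]]]'

```text
t: 26.75
tool_pos: [0.5522, 0.0497, 0.067]
tool_rot: [-0.609, 0.358, -0.359, 0.61]
ft_force: [0.9, -0.9, 5.4]
opening: 0.0564
```

```bash
python3 st.py
```

```text
[0.55218 0.04974 0.06701] -60.89 [ 0.91 -0.85  5.41] [-0.167  0.04  -0.098] 0.0471
```

Emit:
drive_tool --motion '[[[150,0,-0.015,0,0,0.0436,0],[150,0,0,0,0,0,0],[150,0,0,0,0,0,0],[150,0,0,0,0,0,0]]]'

```text
t: 27.15
tool_pos: [0.5521, 0.0498, 0.0671]
tool_rot: [-0.601, 0.372, -0.372, 0.602]
ft_force: [1.4, -0.7, 3.3]
opening: 0.0573
```

```bash
python3 st.py
```

```text
[0.55214 0.04983 0.06706] -63.43 [ 1.35 -0.66  3.35] [ 0.002 -0.235  0.   ] 0.0383
```

Emit:
drive_tool --motion '[[[150,0,0,0,0,0.0436,0],[150,0,0,0,0,0,0],[150,0,0,0,0,0,0]]]'

```text
t: 27.45
tool_pos: [0.552, 0.0498, 0.067]
tool_rot: [-0.593, 0.385, -0.385, 0.594]
ft_force: [0.9, -0.0, 4.4]
opening: 0.0571
```

```bash
python3 st.py
```

```text
[0.55205 0.04984 0.06704] -65.92 [ 0.87 -0.02  4.36] [ 0.064 -0.267 -0.086] 0.0369
```

Emit:
drive_tool --motion '[[[150,0,0,0,0,0.0436,0],[150,0,0,0,0,0,0],[150,0,0,0,0,0,0]]]'

```text
t: 27.75
tool_pos: [0.5519, 0.0498, 0.067]
tool_rot: [-0.585, 0.398, -0.398, 0.585]
ft_force: [1.4, 0.4, 4.6]
opening: 0.0568
```

```bash
python3 st.py
```

```text
[0.55193 0.04982 0.06703] -68.43 [1.44 0.38 4.57] [ 0.097 -0.25  -0.033] 0.0454
```

Emit:
drive_tool --motion '[[[150,0,0,0,0,0.0436,0],[150,0,0,0,0,0,0],[150,0,0,0,0,0,0]]]'

```text
t: 28.05
tool_pos: [0.5518, 0.0498, 0.067]
tool_rot: [-0.576, 0.41, -0.41, 0.576]
ft_force: [0.9, 0.6, 4.5]
opening: 0.0566
```

```bash
python3 st.py
```

```text
[0.55184 0.0498  0.06699] -70.94 [0.93 0.61 4.47] [ 0.048 -0.209 -0.05 ] 0.0427
```

Emit:
drive_tool --motion '[[[150,0,-0.025,0,0,0,0],[150,0,0,0,0,0,0],[150,0,0,0,0,0,0]]]'

```text
t: 28.35
tool_pos: [0.5518, 0.0498, 0.0671]
tool_rot: [-0.576, 0.411, -0.41, 0.576]
ft_force: [1.5, 0.3, 3.3]
opening: 0.0564
```

```bash
python3 st.py
```

```text
[0.55185 0.04977 0.06711] -70.98 [1.53 0.26 3.25] [ 0.183 -0.408  0.062] 0.0312
```

Emit:
drive_tool --motion '[[[150,0,0,0,0,0.0436,0],[150,0,0,0,0,0,0],[150,0,0,0,0,0,0]]]'

```text
t: 28.65
tool_pos: [0.5516, 0.0497, 0.067]
tool_rot: [0.567, -0.423, 0.423, -0.567]
ft_force: [2.3, 1.2, 1.7]
opening: 0.0566
```

```bash
python3 st.py
```

```text
[0.55161 0.04971 0.06704] -73.44 [2.3  1.21 1.7 ] [ 0.139 -0.342 -0.006] 0.0419
```

Emit:
drive_tool --motion '[[[150,0,0,0,0,0.0436,0],[150,0,0,0,0,0,0],[150,0,0,0,0,0,0]]]'

```text
t: 28.95
tool_pos: [0.5515, 0.0496, 0.067]
tool_rot: [0.558, -0.435, 0.435, -0.557]
ft_force: [1.2, 1.1, 1.3]
opening: 0.0566
```

```bash
python3 st.py
```

```text
[0.55149 0.04965 0.06696] -75.93 [1.17 1.06 1.28] [ 0.224 -0.268 -0.029] 0.0516
```

Emit:
drive_tool --motion '[[[150,0,0,0,0,0.0436,0],[150,0,0,0,0,0,0],[150,0,0,0,0,0,0]]]'

```text
t: 29.25
tool_pos: [0.5514, 0.0496, 0.0669]
tool_rot: [0.548, -0.447, 0.447, -0.548]
ft_force: [0.8, 0.4, -0.1]
opening: 0.0566
```

```bash
python3 st.py
```

```text
[0.5514  0.0496  0.06692] -78.42 [ 0.84  0.4  -0.15] [ 0.188 -0.168 -0.061] 0.0257
```

Emit:
drive_tool --motion '[[[150,0,0.015,0,0,0.022,0],[150,0,0.01,0,0,0.022,0]]]'

```text
t: 29.45
tool_pos: [0.5514, 0.0496, 0.0668]
tool_rot: [0.538, -0.46, 0.459, -0.537]
ft_force: [0.0, 0.8, 2.3]
opening: 0.0568
```

```bash
python3 st.py
```

```text
[0.55139 0.04959 0.0668 ] -81.06 [0.03 0.77 2.34] [0.153 0.032 0.258] -0.0343
```

Emit:
drive_tool --motion '[[[150,0,0,0,0,0,0],[150,0,0,0,0,0,0]]]'

```text
t: 29.65
tool_pos: [0.5514, 0.0496, 0.0668]
tool_rot: [0.538, -0.459, 0.459, -0.537]
ft_force: [-0.6, 1.8, 2.0]
opening: 0.0567
```

```bash
python3 st.py
```

```text
[0.55139 0.04956 0.0668 ] -81.01 [-0.65  1.78  2.04] [0.163 0.087 0.045] -0.1006
```

Emit:
drive_tool --motion '[[[150,0,0.005,0,0,0.026,0]]]'

```text
t: 29.75
tool_pos: [0.5514, 0.0496, 0.0667]
tool_rot: [0.532, -0.467, 0.466, -0.531]
ft_force: [-0.9, 0.4, 1.8]
opening: 0.0569
```

```bash
python3 st.py
```

```text
[0.55144 0.04957 0.06675] -82.54 [-0.89  0.39  1.81] [0.124 0.181 0.271] 0.084
```

Emit:
drive_tool --motion '[[[150,0,0,0,0,0,0],[150,0,0,0,0,0,0]]]'

```text
t: 29.95
tool_pos: [0.5514, 0.0496, 0.0668]
tool_rot: [0.532, -0.466, 0.466, -0.531]
ft_force: [-0.5, 0.0, 2.6]
opening: 0.0565
```

```bash
python3 st.py
```

```text
[0.55144 0.0496  0.06676] -82.52 [-0.46  0.03  2.58] [0.132 0.246 0.058] -0.1015
```

Emit:
drive_tool --motion '[[[150,0,-0.015,0,0,-0.0524,0],[150,0,-0.01,0,0,-0.0524,0],[150,0,-0.01,0,0,-0.0524,0],[150,0,0,0,0,-0.0524,0]]]'

```text
t: 30.35
tool_pos: [0.5518, 0.0493, 0.0672]
tool_rot: [0.578, -0.408, 0.408, -0.578]
ft_force: [-0.0, 0.0, 2.6]
opening: 0.0568
```

```bash
python3 st.py
```

```text
[0.55178 0.04928 0.06717] -70.43 [-0.04  0.03  2.56] [-0.01   0.008 -0.012] -0.4094
```

Emit:
drive_tool --motion '[[[150,0,0,0,0,0,0],[150,0,0,0,0,0,0],[150,0,0,0,0,0.0262,0],[150,0,0,0,0,0.0262,0]]]'

```text
t: 30.75
tool_pos: [0.5517, 0.0494, 0.0671]
tool_rot: [0.566, -0.424, 0.424, -0.566]
ft_force: [-0.1, -0.2, 0.0]
opening: 0.0568
```

```bash
python3 st.py
```

```text
[0.55169 0.04943 0.06711] -73.65 [-0.06 -0.17  0.01] [-0.072  0.066  0.065] 0.125
```

Emit:
drive_tool --motion '[[[150,0,0.0,0,0,0.0262,0],[150,0,0.0,0,0,0.0262,0]]]'

```text
t: 30.95
tool_pos: [0.5516, 0.0495, 0.067]
tool_rot: [0.555, -0.438, 0.438, -0.555]
ft_force: [0.1, 0.2, -0.8]
opening: 0.057
```

```bash
python3 st.py
```

```text
[0.55163 0.04948 0.06704] -76.63 [ 0.07  0.19 -0.76] [-0.045  0.002  0.117] 0.0556
```

Emit:
drive_tool --motion '[[[150,0,0.015,0,0,0.0262,0],[150,0,0.015,0,0,0.0262,0]]]'

```text
t: 31.15
tool_pos: [0.5516, 0.0496, 0.0669]
tool_rot: [0.543, -0.453, 0.453, -0.543]
ft_force: [-0.7, -0.7, 1.6]
opening: 0.0569
```

```bash
python3 st.py
```

```text
[0.5516  0.0496  0.06688] -79.61 [-0.68 -0.72  1.56] [-0.107  0.147  0.273] 0.0049
```

Emit:
drive_tool --motion '[[[150,0,0.01,0,0,0.0262,0],[150,0,0.01,0,0,0.0262,0]]]'

```text
t: 31.35
tool_pos: [0.5516, 0.0497, 0.0668]
tool_rot: [0.531, -0.467, 0.467, -0.531]
ft_force: [-1.1, -0.5, 2.0]
opening: 0.0567
```

```bash
python3 st.py
```

```text
[0.55163 0.04966 0.06677] -82.61 [-1.09 -0.54  2.03] [-0.045  0.216  0.271] -0.0566
```

Emit:
drive_tool --motion '[[[150,0,0,0,0,0,0],[60,0,0,0,0,0,0],[0,0,0,0,0,0,0],[0,0,0,0,0,0,0],[0,0,0,0,0,0,0],[0,0,-1.5,0,0,0,0],[0,0,-3.0,0,0,0,0],[0,0,-3.0,0,0,0,0],[0,0,0,0,0,0,0],[0,0,0,0,0,0,0]]]'

```text
t: 32.35
tool_pos: [0.5523, 0.0495, 0.1431]
tool_rot: [-0.531, 0.466, -0.467, 0.532]
ft_force: [0.2, 0.2, -0.8]
opening: 0.0856
```

```bash
python3 st.py; python3 - <<'E'
from h import *
im=vision.read_camera('wrist'); cv2.imwrite('pics/w21.png',im)
a=vision.read_camera('side'); p=proj('side',[.552,.05,.08]); r,k=map(int,p)
A=cv2.resize(im[120:280,220:420],(400,320),interpolation=cv2.INTER_CUBIC)
B=cv2.resize(a[r-50:r+50,k-62:k+63],(400,320),interpolation=cv2.INTER_CUBIC)
cv2.imwrite('pics/end.png',np.hstack([A,B]))
E
```

```text
[0.5523  0.04952 0.14308] -82.52 [ 0.2   0.17 -0.76] [-0.044 -0.003 -0.02 ] 0.0178
```

View pics/end.png

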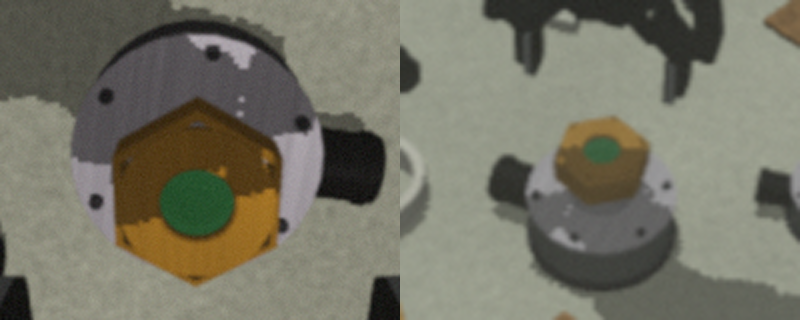

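```bash
python3 -c "
from rig import job; print(job.job_done())"
```

```text
the job is handed in; nothing more can be done
None
```

The sight glass is seated in the larger pot's port and the brass ring is screwed down over it, let go and handed in. I estimate the clamp at about 12–20 N, but I could not measure it directly. The job took about 32 s of the 72 s allowed, and no verdict was reported.

- **Glass:** I let it go about 4 mm inside the bore with no contact force. In wrist pictures from two opposite sides it looked flat, and its measured position agreed to about 0.3 mm.
- **Ring:** It met the ridges about 9 mm below the rim and passed under the thread. It met the glass after about 46 degrees of turning and was screwed on about 43 degrees further. The final picture shows it level over the glass, with the gripper clear.
- **Tightness:** The checks disagreed somewhat.
  - The seat's compression suggests about 12 N.
  - The angle turned after contact suggests 16–20 N.
  - The torque while turning rose from 0.07 to 0.27 N·m, but its last two readings were nearly equal.
  - All three fit the 10–24 N snug range.
- **Backing off:** To check the torque I loosened the ring about 12 degrees once, then retightened it to the same angle.
- **Other things on the bench:** I did not touch the bystanders or look-alikes, and no reading showed a collision. I did not measure their positions again at the end.

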